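# Check a wooden frame for square with a slide rule

## Robot

A 6-joint arm with a two-finger parallel gripper is mounted at the origin on a cart in front of the work surface, level with it; the furniture and walls round the work are solid. World frame = base frame: x ahead of the robot, y to its left, z up, the work surface at z = 0. Lengths are in mm, angles in rad, forces in N, time in s.
With the tool pointing down it reaches from about 400 to 925 mm from the base axis. Payload 12.5 kg.
Tool frame: the origin (TCP) lies midway between the tips of the shut fingers; the grasp point (between the pads) lies 19 mm behind it; z points along the fingers, y is the line along which they close (so a half turn about z gives the same grasp; the last joint's range is limited). The gripper opens to 95 mm and grips with 3 to 60 N. Pads are 20 mm wide; open, the fingers measure 119 mm over their backs; the gripper's body (75 mm by 180 mm) begins 59 mm behind the grasp point.
Start: joints at [1.151, 0.491, 1.559, -0, 1.092, -0.106], TCP at [192.905, 594.503, 214.661] pointing down, gripper open.
Joint ranges: [-3.1, 3.1], [-0.84, 2.19], [0.05, 2.79], [-1.13, 4.28], [0.06, 2.93], [-2.69, 2.69]. Speed limits (rad/s): [2.22, 2.22, 2.79, 3.14, 3.14, 3.14].

## Interface

Orientations are given as [roll, pitch, yaw] about the fixed x, y, z axes, in that order (R = Rz(yaw) Ry(pitch) Rx(roll)).
In Python, from cell import state, read_camera, camera_info, env gives the robot as it stands.
- The arm moves only by the tool move_arm, never from a script. Its argument "commands" is a list of rows, each a list of 3 entries, a list of its own where there are three numbers: the shift along the world's x, y, z in cm, then the turn, a rotation vector about the world's x, y, z in degrees, then the opening, from 0 (shut) to 1 (fully open). A call has 1 to 10 rows; each row shifts and turns the commanded pose from where the row before left it; what a row does not reach is not made up. A row lasts 1/10 s, in which the tool goes at most 50 mm and 8.59 degrees, less where a joint would pass 70% of its speed; a pose out of reach is approached as far as the arm can. A call with a gripper value outside its range is refused whole. The fingers move at their own pace and stop on an object; the grip force is fixed at half the most. Time passes only in rows, so rows that do not move let the fingers close. It gives the time, the measured TCP pose, the force, the opening and the grip force at its end, in the units of the state.
- state(): the state, without advancing time (a new reading comes with each control period).
- read_camera(name): name is "scene" or "top"; returns the picture (480x640x3 uint8, blue, green, red); there is no depth.
- camera_info(name): a dict with "K" (3x3 intrinsics, pixels), "cam_to_world" (4x4, takes a point from camera to world coordinates). Camera axes: x right, y down, z forward; pixel columns grow to the right and rows downward; lengths in mm; the calibration is good to about 2 mm. A picture is of the moment at which its call begins. camera_info takes no time and is no camera call.
- env.job_done(): hands the job in; it is judged then, once.
The state is a dict: "t": time; "joints": joint angles; "qvel": joint speeds; "tau": joint torques, N m; "eef_pos": TCP position; "tcp_rot": TCP orientation; "ft_force": force on the tool from outside, world axes, zero at the start; "moment": the same for the moment, N m; "opening": opening from 0.0 (shut) to 1.0 (fully open); "grip_force": force on a finger pad.
Only numpy, scipy, OpenCV 4.12 (cv2) and the standard library are available. Lean on these libraries where they do the work, as an engineer would, in place of code of your own. Each camera call takes 0.05 s, during which the arm holds its last target. There are 200 camera calls.

## Task

Check the wooden frame for square with the slide rule: lay the rule flat inside the frame and extend its slide until its noses sit in both corners, pressing lightly, first on the diagonal from the near left to the far right corner, then on the other diagonal. Then leave the rule lying in the longer of the two diagonals, still spanning it from corner to corner, so that I can see which way the frame is out (if the two agree within 5 mm, either will do). The glue is fresh, so never force the rule against the frame, and leave the other things where they are.

Things in the scene. Friction and masses are not known exactly. Their poses are not given: they have to be found in the camera images.
- frame: flat frame of four pale wooden rails 18 mm thick, 20 mm high, rigid, held to the bench. Inside 160 mm between near and far rail, 220 mm along them, but out of square by up to 7 degrees either way (a parallelogram). Origin: on the bench, amid the opening it would have if square; x points from near to far rail, y left along the near rail. An 18 mm dowel 17 mm high stands at each end of the near rail.
- near_left (a point): the near left inside corner of the frame (the meeting line of two inner rail faces), 12.5 mm above the bench, the height of the rule's nose points
- near_right (a point): the near right inside corner of the frame (the meeting line of two inner rail faces), 12.5 mm above the bench, the height of the rule's nose points
- far_left (a point): the far left inside corner of the frame (the meeting line of two inner rail faces), 12.5 mm above the bench, the height of the rule's nose points
- far_right (a point): the far right inside corner of the frame (the meeting line of two inner rail faces), 12.5 mm above the bench, the height of the rule's nose points
- rule_grip (a point): centre of the dark wooden grip of the slide rule's slide: a block 26 mm along the rule, 18 mm across it and 36 mm high, its centre 46 mm above the rule's underside (the block spans 28 to 64 mm). x points along the rule to its tip, z up. The rule is loose and stands on the bench with the grip on top; it weighs about 0.6 kg and may be lifted by this grip. The grip moves with the slide; closed, it is over the middle of the rule.
- rule_tail (a point): point of the fixed nose (round, 5 mm thick, 25 mm long) at the tail end of the rule's bar. The bar is aluminium, 20 mm wide, 10 mm high and 150 mm long, 12.5 mm below this point's height is the underside. 107.5 mm behind the grip when the rule is closed
- rule_tip (a point): point of the nose (round, 5 mm thick, 25 mm long) at the tip end of the slide, 107.5 mm ahead of the grip, 12.5 mm above the rule's underside. With a nose seated in a corner the point stands 1 to 2 mm off the corner line.
- rule_slide (a joint): how far the slide is drawn out, m: 0 closed (215 mm from nose point to nose point) to 0.09; the distance between the points is 215 mm plus this. It runs with about 1 N of friction and stays where it is left; the bar lying on the bench slips at some 2 to 5 N, more when pressed down, less when partly lifted.
- masking_tape: bystander: roll of pale tape, 96 mm across and 25 mm high, loose, origin under its centre
- rosewood_block: bystander: brown offcut 56x80x40 mm, loose, origin under its centre
- sanding_block: bystander: brown cork sanding block 89x124x29 mm, loose, origin under its centre

How it is judged:
By the outcome, as a careful person would: the job done as asked, in the order asked, and still so for the second after the job is handed in, with the robot touching nothing.
It also fails if it takes over 72 s, if anything falls off the work surface, if the arm or the gripper's body presses on something with over 40 N, if the wrist force passes 120 N, or if a joint passes its speed limit or range.

## Working session

There is one attempt and no reset: what is moved stays moved. The work goes in short steps, Python scripts to look and compute and a tool call to move; the robot and the scene stay as the last step left them, time stands still between calls to the robot, and variables do not carry over. Pictures are saved under pics/ and viewed, at most 10 in all, crops included, and the job is handed in when it is done.

Besides the shell and the picture viewer there is one more tool, called after ">>>" by a JSON object that holds its "api" and its "payload", one argument or row to a line. move_arm: Moves the arm, as the interface text tells. Its arguments: {"type":"object","properties":{"commands":{"type":"array"}},"required":["commands"]}

```bash
mkdir -p pics
python3 - <<'E'
from cell import *
import cv2
print(state())
for n in("scene","top"):
    i=camera_info(n);print(n,i["K"],i["cam_to_world"])
    cv2.imwrite(f"pics/{n}0.png",read_camera(n))
E
```

```text
{'t': 0.0, 'joints': array([ 1.15142660e+00,  4.91553239e-01,  1.55946212e+00,  7.97268346e-06,
        1.09168492e+00, -1.05586701e-01]), 'qvel': array([ 0.00166331, -0.00052494, -0.00148223,  0.00013307,  0.00181385,
        0.00160721]), 'tau': array([-2.90706012e-03, -6.12637424e+01, -2.58185649e+01,  6.91408035e-02,
        4.81880992e-02, -6.91592413e-05]), 'eef_pos': array([192.7798086 , 594.26701761, 214.0613082 ]), 'tcp_rot': array([-3.14049194e+00, -1.23765309e-04,  2.82780588e+00]), 'ft_force': array([-0.25488534, -0.13325623,  0.07044606]), 'moment': array([-0.0474119 ,  0.01103073, -0.05600532]), 'grip_force': 0.0, 'opening': 1.0070546359650003}
scene [[486.03598191   0.         321.81459961]
 [  0.         486.03598191 244.11863694]
 [  0.           0.           1.        ]] [[-9.99228699e-01  6.22965375e-03 -3.87711011e-02  5.70826891e+02]
 [ 3.64648797e-02  5.13570490e-01 -8.57272223e-01  1.19119999e+03]
 [ 1.45711843e-02 -8.58024792e-01 -5.13401536e-01  6.00280679e+02]
 [ 0.00000000e+00  0.00000000e+00  0.00000000e+00  1.00000000e+00]]
top [[445.89816329   0.         320.22159852]
 [  0.         445.89816329 243.1145128 ]
 [  0.           0.           1.        ]] [[ 2.61468707e-02 -9.92833587e-01  1.16609649e-01  4.17793780e+02]
 [-9.99409869e-01 -2.33624544e-02  2.51815459e-02  2.61155130e+02]
 [-2.22767969e-02 -1.17199253e-01 -9.92858540e-01  9.74069565e+02]
 [ 0.00000000e+00  0.00000000e+00  0.00000000e+00  1.00000000e+00]]
```

View pics/top0.png

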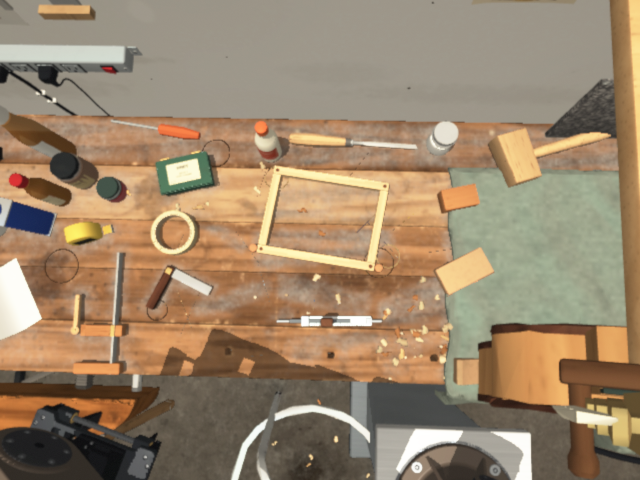

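View pics/scene0.png

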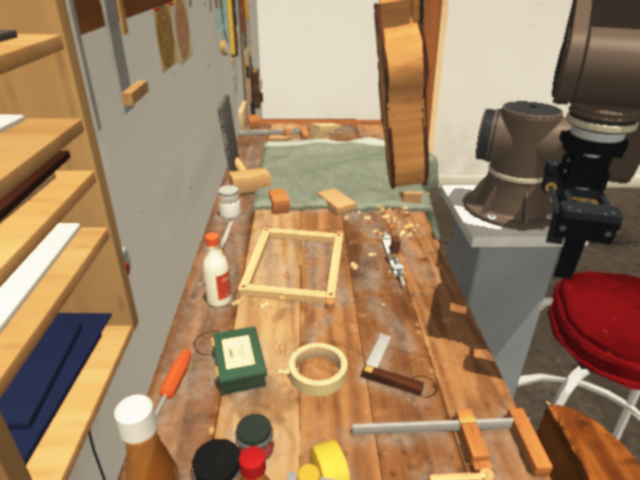

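The top view shows the frame around (323,220), with its near rail from (260,252) to (378,268). The rule lies at (278–383, 321), nearly along y, with the dark grip at about (340,321). The scene view shows the rule at (393,255) with clear space around it. I'll take a closer crop next.

```bash
cat > h.py <<'E'
from cell import *
import cv2, numpy as np
def ray(n,u,v,z):
    i=camera_info(n);T=np.array(i["cam_to_world"]);d=T[:3,:3]@np.linalg.inv(i["K"])@[u,v,1];o=T[:3,3]
    return (o+d*(z-o[2])/d[2])[:2]
def proj(n,p):
    i=camera_info(n);T=np.array(i["cam_to_world"]);c=np.array(i["K"])@(T[:3,:3].T@(np.array(p)-T[:3,3]));return c[:2]/c[2]
def crop(im,x0,y0,x1,y1,s,f): cv2.imwrite(f,cv2.resize(im[y0:y1,x0:x1],None,fx=s,fy=s,interpolation=cv2.INTER_CUBIC))
E
python3 - <<'E'
from h import *
im=cv2.imread("pics/top0.png");crop(im,240,150,420,340,3.1,"pics/c1.png")
im=cv2.imread("pics/scene0.png");crop(im,365,220,425,295,8,"pics/c2.png")
E
```

```text
(no output)
```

View pics/c1.png

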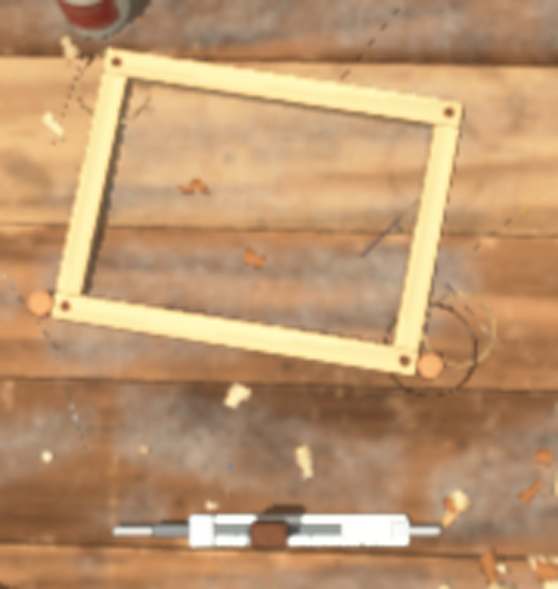

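View pics/c2.png

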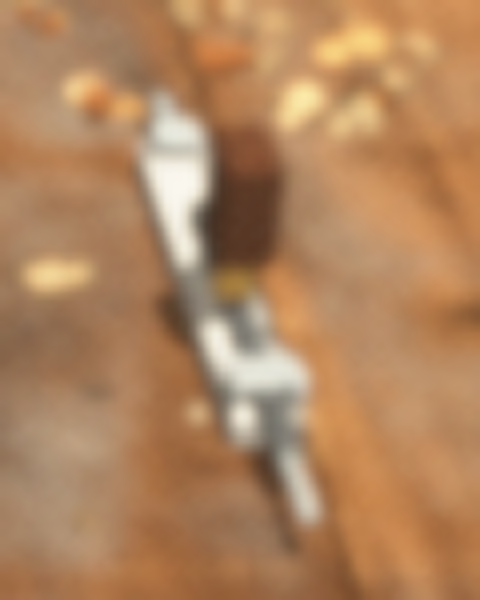

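The crop shows the rule's tip nose at the left (+y) end, slightly extended, with the tail at the right. The grip is at full-image pixel about (327,321). The frame leans, and it has nails at the rail joints. The second crop shows the grip standing upright on the slide. Next I'll measure both.

```bash
cat > m.py <<'E'
from h import *
def frame(im):
    S=6;x0,y0=240,150
    c=cv2.resize(im[150:290,240:420],None,fx=S,fy=S,interpolation=cv2.INTER_CUBIC)
    hsv=cv2.cvtColor(c,cv2.COLOR_BGR2HSV)
    m=cv2.inRange(hsv,(12,40,205),(35,140,255))
    m=cv2.morphologyEx(m,cv2.MORPH_CLOSE,np.ones((15,15)))
    m=cv2.morphologyEx(m,cv2.MORPH_OPEN,np.ones((13,13)))
    cs,h=cv2.findContours(m,cv2.RETR_CCOMP,cv2.CHAIN_APPROX_NONE)
    o=max(range(len(cs)),key=lambda k:cv2.contourArea(cs[k])*(h[0][k][3]<0))
    i=max(range(len(cs)),key=lambda k:cv2.contourArea(cs[k])*(h[0][k][3]==o))
    res=[]
    for k in (o,i):
        P=cs[k][:,0,:]
        q=cv2.approxPolyN(cs[k],4,ensure_convex=True).reshape(4,2).astype(float) if k==o else cv2.approxPolyN(cs[k],4,ensure_convex=True).reshape(4,2).astype(float)
        q=q[np.argsort(np.arctan2(*(q-q.mean(0)).T[::-1]))]
        W=np.array([ray("top",x0+(p[0]+.5)/S-.5,y0+(p[1]+.5)/S-.5,20) for p in P])
        Q=np.array([ray("top",x0+(p[0]+.5)/S-.5,y0+(p[1]+.5)/S-.5,20) for p in q])
        L=[]
        for a in range(4):
            A,B=Q[a],Q[(a+1)%4];d=(B-A);l=np.linalg.norm(d);d/=l;n=np.array([-d[1],d[0]])
            s=(W-A)@d;e=(W-A)@n
            w=W[(s>.15*l)&(s<.85*l)&(abs(e)<6)].astype(np.float32)
            vx,vy,x,y=cv2.fitLine(w,cv2.DIST_HUBER,0,.01,.01).ravel();L.append((np.array([x,y]),np.array([vx,vy])))
        R=[]
        for a in range(4):
            (p,d),(r,e)=L[a-1],L[a];t=np.linalg.solve(np.c_[d,-e],r-p);R.append(p+t[0]*d)
        res.append(np.array(R))
    return res,m
E
python3 - <<'E'
from m import *
np.set_printoptions(precision=1,suppress=True)
im=cv2.imread("pics/top0.png")
(o,i),m=frame(im);print(o,i)
for q in(o,i):print("sides",[np.linalg.norm(q[a]-q[(a+1)%4]).round(1) for a in range(4)],"diag",np.linalg.norm(q[0]-q[2]),np.linalg.norm(q[1]-q[3]), "angs",[np.degrees(np.arctan2(*(q[(a+1)%4]-q[a])[::-1])).round(1) for a in range(4)])
n=np.array([ray("top",240+u/3.1-.34,150+v/3.1-.34,20) for u,v in((117,62),(450,111),(404,360),(65,305))]);print("nails",n,[np.linalg.norm(n[a]-n[(a+1)%4]).round(1) for a in range(4)],n.mean(0))
# rule
c=cv2.resize(im[305:336,265:400],None,fx=6,fy=6,interpolation=cv2.INTER_CUBIC);hsv=cv2.cvtColor(c,cv2.COLOR_BGR2HSV)
mm=cv2.inRange(hsv,(0,0,150),(180,40,255));mm=cv2.morphologyEx(mm,cv2.MORPH_OPEN,np.ones((5,5)))
f=lambda p,z:ray("top",265+(p[0]+.5)/6-.5,305+(p[1]+.5)/6-.5,z)
ys,xs=np.nonzero(mm);print("tip end",f((xs.min(),ys[xs<xs.min()+12].mean()),12.5),"tail",f((xs.max(),ys[xs>xs.max()-12].mean()),12.5))
g=cv2.inRange(hsv,(0,60,30),(15,255,120));g=cv2.morphologyEx(g,cv2.MORPH_OPEN,np.ones((9,9)))
k=max(cv2.findContours(g,0,1)[0],key=cv2.contourArea);r=cv2.boundingRect(k);print(r)
print("grip top",f((r[0]+r[2]/2,r[1]+r[3]/2),64), "size mm",r[2]/6/.49,r[3]/6/.49)
E
```

```text
Traceback (most recent call last):
  File "m.py", line 17, in frame
    W=np.array([ray("top",x0+(p[0]+.5)/S-.5,y0+(p[1]+.5)/S-.5,20) for p in P])
                ~~~^^^^^^^^^^^^^^^^^^^^^^^^^^^^^^^^^^^^^^^^^^^^^^
  File "h.py", line 4, in ray
    i=camera_info(n);T=np.array(i["cam_to_world"]);d=T[:3,:3]@np.linalg.inv(i["K"])@[u,v,1];o=T[:3,3]
ValueError: time passes only in moves, steps and waits
```

```bash
sed -i 's/^def ray/INFO={n:camera_info(n) for n in("scene","top")}\ndef ray/; s/i=camera_info(n);/i=INFO[n];/' h.py
cat > r.py <<'E'
from m import *
np.set_printoptions(precision=1,suppress=True)
im=cv2.imread("pics/top0.png")
(o,i),m=frame(im);print(o,i)
for q in(o,i):print("sides",[np.linalg.norm(q[a]-q[(a+1)%4]).round(1) for a in range(4)],"diag",np.linalg.norm(q[0]-q[2]),np.linalg.norm(q[1]-q[3]), "angs",[np.degrees(np.arctan2(*(q[(a+1)%4]-q[a])[::-1])).round(1) for a in range(4)])
n=np.array([ray("top",240+u/3.1-.34,150+v/3.1-.34,20) for u,v in((117,62),(450,111),(404,360),(65,305))]);print("nails",n,[np.linalg.norm(n[a]-n[(a+1)%4]).round(1) for a in range(4)],n.mean(0))
# rule
c=cv2.resize(im[305:336,265:400],None,fx=6,fy=6,interpolation=cv2.INTER_CUBIC);hsv=cv2.cvtColor(c,cv2.COLOR_BGR2HSV)
mm=cv2.inRange(hsv,(0,0,150),(180,40,255));mm=cv2.morphologyEx(mm,cv2.MORPH_OPEN,np.ones((5,5)))
f=lambda p,z:ray("top",265+(p[0]+.5)/6-.5,305+(p[1]+.5)/6-.5,z)
ys,xs=np.nonzero(mm);print("tip end",f((xs.min(),ys[xs<xs.min()+12].mean()),12.5),"tail",f((xs.max(),ys[xs>xs.max()-12].mean()),12.5))
g=cv2.inRange(hsv,(0,60,30),(15,255,120));g=cv2.morphologyEx(g,cv2.MORPH_OPEN,np.ones((9,9)))
k=max(cv2.findContours(g,0,1)[0],key=cv2.contourArea);r=cv2.boundingRect(k);print(r)
print("grip top",f((r[0]+r[2]/2,r[1]+r[3]/2),64), "size mm",r[2]/6/.49,r[3]/6/.49)
E
python3 r.py
```

```text
Traceback (most recent call last):
  File "r.py", line 4, in <module>
    (o,i),m=frame(im);print(o,i)
            ~~~~~^^^^
  File "m.py", line 24, in frame
    vx,vy,x,y=cv2.fitLine(w,cv2.DIST_HUBER,0,.01,.01).ravel();L.append((np.array([x,y]),np.array([vx,vy])))
              ~~~~~~~~~~~^^^^^^^^^^^^^^^^^^^^^^^^^^^^
cv2.error: OpenCV(4.12.0) /io/opencv/modules/imgproc/src/linefit.cpp:50: error: (-215:Assertion failed) count > 0 in function 'fitLine2D_wods'
```

```bash
cat > m.py <<'E'
from h import *
S=6;x0,y0=240,150
def tw(p,z=20): return ray("top",x0+(p[0]+.5)/S-.5,y0+(p[1]+.5)/S-.5,z)
def frame(im,N):
    c=cv2.resize(im[150:290,240:420],None,fx=S,fy=S,interpolation=cv2.INTER_CUBIC)
    m=cv2.inRange(cv2.cvtColor(c,cv2.COLOR_BGR2HSV),(12,40,205),(35,150,255))
    cs,_=cv2.findContours(m,cv2.RETR_LIST,cv2.CHAIN_APPROX_NONE)
    W=np.array([tw(p) for k in cs if len(k)>60 for p in k[:,0,:]])
    C=N.mean(0);L={-1:[],1:[]}
    for a in range(4):
        A,B=N[a],N[(a+1)%4];d=B-A;l=np.linalg.norm(d);d=d/l;n=np.array([-d[1],d[0]]);n*=np.sign((A-C)@n)
        s=(W-A)@d;e=(W-A)@n
        for g in(-1,1):
            w=W[(s>.12*l)&(s<.88*l)&(abs(e-9*g)<5)].astype(np.float32)
            vx,vy,x,y=cv2.fitLine(w,cv2.DIST_HUBER,0,.01,.01).ravel();L[g].append((np.array([x,y]),np.array([vx,vy])))
    out=[]
    for g in(1,-1):
        R=[]
        for a in range(4):
            (p,d),(r,e)=L[g][a-1],L[g][a];R.append(p+np.linalg.solve(np.c_[d,-e],r-p)[0]*d)
        out.append(np.array(R))
    return out,m
E
python3 - <<'E'
s=open("r.py").read().split("\n")
s[3]='(o,i),m=frame(im,n);print("FL,FR,NR,NL outer",o,"inner",i);cv2.imwrite("pics/mask.png",m)'
s[3],s[4],s[5]=s[5],s[3],s[4]
open("r.py","w").write("\n".join(s))
E
python3 r.py
```

```text
nails [[690.5 383.9]
 [659.7 147.8]
 [483.6 177.7]
 [516.1 413.7]] [np.float64(238.2), np.float64(178.7), np.float64(238.2), np.float64(176.9)] [587.5 280.8]
FL,FR,NR,NL outer [[697.7 394.8]
 [679.  134.4]
 [473.4 171.9]
 [507.4 424.8]] inner [[680.7 377. ]
 [650.8 159.5]
 [493.9 186.1]
 [523.5 404. ]]
sides [np.float32(261.1), np.float32(209.1), np.float32(255.2), np.float32(192.6)] diag 316.20706 337.3692 angs [np.float32(-94.1), np.float32(169.7), np.float32(82.3), np.float32(-9.0)]
sides [np.float32(219.6), np.float32(159.1), np.float32(219.9), np.float32(159.5)] diag 267.0702 275.66928 angs [np.float32(-97.8), np.float32(170.4), np.float32(82.3), np.float32(-9.8)]
tip end [361.8 375. ] tail [368.3 151.4]
(364, 48, 75, 19)
grip top [381.  257.7] size mm 25.510204081632654 6.462585034013605
```

Run:
```python
from h import *
f=lambda u,v,z:ray("top",240+u/3.1-.34,150+v/3.1-.34,z).round(1)
print("tip",f(112,531,12.5),"tail",f(441,531,12.5),"grip ends",f(250,533,64),f(289,533,64),"bar",f(190,530,10),f(410,531,10))
g=lambda u,v,z:ray("scene",365+u/8-.44,220+v/8-.44,z).round(1)
print("scene grip top mid",g(248,145,64),"bottom near face",g(240,265,28),"tip",g(312,520,12.5))
```

```text
tip [361.4 375.9] tail [367.6 150.3] grip ends [365.6 279.9] [366.3 254.6] bar [363.4 322.4] [366.9 171.2]
scene grip top mid [366.5 270.1] bottom near face [366.2 274.9] tip [362.6 375.2]
```

The grip centre is at about (365.5, 268), with the rule's yaw at 91.6° and an extension of about 11 mm. The frame's diagonals measure NL–FR ≈ 275.7 mm and FL–NR ≈ 267 mm. Next I approach the grip, with the fingers closing along the rule.

>>> {"api": "move_arm", "payload": {
  "commands": [
    [[1.73, -3.26, -1.1], [0, 0, 1.96], 1],
    [[1.73, -3.26, -1.1], [0, 0, 1.96], 1],
    [[1.73, -3.26, -1.1], [0, 0, 1.96], 1],
    [[1.73, -3.26, -1.1], [0, 0, 1.96], 1],
    [[1.73, -3.26, -1.1], [0, 0, 1.96], 1],
    [[1.73, -3.26, -1.1], [0, 0, 1.96], 1],
    [[1.73, -3.26, -1.1], [0, 0, 1.96], 1],
    [[1.73, -3.26, -1.1], [0, 0, 1.96], 1],
    [[1.73, -3.26, -1.1], [0, 0, 1.96], 1],
    [[1.73, -3.26, -1.1], [0, 0, 1.96], 1]
  ]
}}

```text
t: 1.1
eef_pos: [366.3, 267.2, 104.2]
tcp_rot: [3.142, -0.0, -3.112]
ft_force: [0.9, 1.0, 0.6]
opening: 1.002
grip_force: 0.0
```

>>> {"api": "move_arm", "payload": {
  "commands": [
    [[0, 0, -2.5], [0, 0, 0], 1],
    [[0, 0, -2.5], [0, 0, 0], 1],
    [[0, 0, -1.4], [0, 0, 0], 1],
    [[0, 0, -0.8], [0, 0, 0], 1],
    [[0, 0, -0.2], [0, 0, 0], 1],
    [[0, 0, 0], [0, 0, 0], 0.6],
    [[0, 0, 0], [0, 0, 0], 0.4],
    [[0, 0, 0], [0, 0, 0], 0.3],
    [[0, 0, 0], [0, 0, 0], 0.2],
    [[0, 0, 0], [0, 0, 0], 0.2]
  ]
}}

```text
t: 2.1
eef_pos: [366.0, 268.6, 31.0]
tcp_rot: [3.141, 0.001, -3.113]
ft_force: [-0.5, -0.8, -0.0]
opening: 0.637
grip_force: 0.0
```

>>> {"api": "move_arm", "payload": {
  "commands": [
    [[0, 0, 0], [0, 0, 0], 0.15],
    [[0, 0, 0], [0, 0, 0], 0.15],
    [[0, 0, 0], [0, 0, 0], 0.15],
    [[0, 0, 0], [0, 0, 0], 0.15]
  ]
}}

```text
t: 2.5
eef_pos: [365.9, 268.5, 30.6]
tcp_rot: [3.142, 0.0, -3.113]
ft_force: [0.1, 0.5, -0.3]
opening: 0.302
grip_force: 0.0
```

Run:
```python
from h import *
print(state())
a=read_camera("top");b=read_camera("scene")
cv2.imwrite("pics/top1.png",a);cv2.imwrite("pics/scene1.png",b)
A=cv2.resize(a[260:360,250:410],None,fx=3.5,fy=3.5,interpolation=2);B=cv2.resize(b[200:300,340:440],None,fx=2.3,fy=2.3,interpolation=2)
c=np.zeros((590,560,3),np.uint8);c[:350]=A;c[350:580,:230]=B;cv2.imwrite("pics/c3.png",c)
```

```text
{'t': 2.5, 'joints': array([ 4.87264357e-01,  5.63277247e-01,  2.13922781e+00,  1.74249696e-04,
        4.39044365e-01, -1.11196419e+00]), 'qvel': array([-0.00082988,  0.00148389,  0.00043445, -0.00180043,  0.00158825,
       -0.00141999]), 'tau': array([ 1.89294718e-03, -5.02156162e+01, -1.00950399e+01,  1.89385806e-03,
        9.05700400e-02,  8.78607557e-05]), 'eef_pos': array([365.92348779, 268.49789859,  30.64420525]), 'tcp_rot': array([ 3.14150709e+00,  5.95062108e-06, -3.11331816e+00]), 'ft_force': array([ 0.11614939,  0.45864194, -0.25159184]), 'moment': array([-0.00210622,  0.04634443,  0.01003823]), 'grip_force': 0.0, 'opening': 0.30229903392604524}
```

View pics/c3.png

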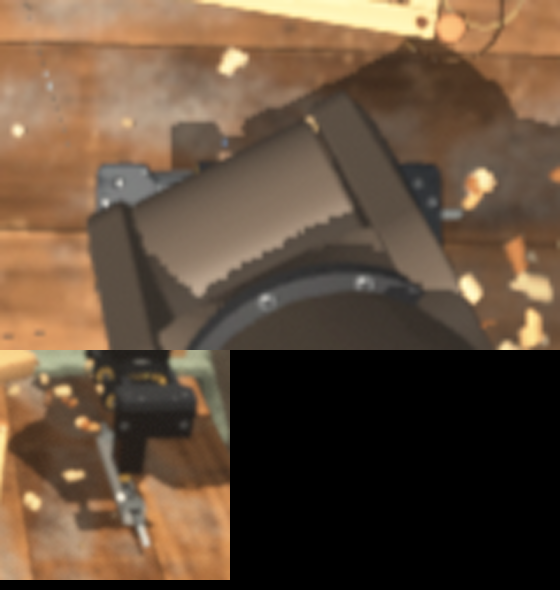

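The arm hides the rule from the top camera. In the scene view the fingers surround the grip and the tip nose is visible. I'll finish closing.

>>> {"api": "move_arm", "payload": {
  "commands": [
    [[0, 0, 0], [0, 0, 0], 0.1],
    [[0, 0, 0], [0, 0, 0], 0.05],
    [[0, 0, 0], [0, 0, 0], 0],
    [[0, 0, 0], [0, 0, 0], 0],
    [[0, 0, 0], [0, 0, 0], 0]
  ]
}}

```text
t: 3.1
eef_pos: [365.9, 268.5, 30.6]
tcp_rot: [3.142, -0.0, -3.113]
ft_force: [0.3, 0.8, -1.1]
opening: 0.269
grip_force: 30.0
```

>>> {"api": "move_arm", "payload": {
  "commands": [
    [[0, 0, 0.5], [0, 0, 0], 0],
    [[0, 0, 1.0], [0, 0, 0], 0],
    [[0, 0, 2.0], [0, 0, 0], 0],
    [[1.0, 0, 2.0], [0, 0, 1.8], 0],
    [[3.0, 0, 0], [0, 0, 4], 0],
    [[4.0, 0.2, 0], [0, 0, 5], 0],
    [[4.0, 0.2, 0], [0, 0, 5], 0],
    [[4.0, 0.2, 0], [0, 0, 5], 0],
    [[4.0, 0.2, 0], [0, 0, 4], 0],
    [[2.3, 0.1, 0], [0, 0, 1], 0]
  ]
}}

```text
t: 4.1
eef_pos: [591.3, 277.2, 86.2]
tcp_rot: [-3.141, 0.001, -2.661]
ft_force: [-0.8, 0.1, -5.0]
opening: 0.27
grip_force: 30.0
```

>>> {"api": "move_arm", "payload": {
  "commands": [
    [[0, 0, 0], [0, 0, 0], 0],
    [[0, 0, 0], [0, 0, 0], 0],
    [[0, 0, 0], [0, 0, 0], 0]
  ]
}}

```text
t: 4.4
eef_pos: [587.7, 277.4, 85.8]
tcp_rot: [3.141, -0.001, -2.663]
ft_force: [-0.3, 0.3, -4.8]
opening: 0.274
grip_force: 30.0
```

Run:
```python
from h import *
s=state();print(s["eef_pos"],s["tcp_rot"],s["ft_force"],s["moment"])
a=read_camera("top");b=read_camera("scene")
cv2.imwrite("pics/top2.png",a);cv2.imwrite("pics/scene2.png",b)
c=np.zeros((600,700,3),np.uint8);c[:270,:360]=cv2.resize(a[160:295,240:420],None,fx=2,fy=2,interpolation=2);c[:,360:]=0
c[270:600,:600]=cv2.resize(b[200:310,210:410],None,fx=3,fy=3,interpolation=2);cv2.imwrite("pics/c4.png",c)
for n,p in dict(FL=(680.7,377),FR=(650.8,159.5),NR=(493.9,186.1),NL=(523.5,404)).items(): print(n,proj("scene",[*p,20]),proj("scene",[*p,12.5]))
```

```text
[587.74770416 277.4433637   85.78643034] [ 3.14123307e+00 -1.24282438e-03 -2.66303121e+00] [-0.28924411  0.28008031 -4.77482873] [ 0.20041726  0.11720241 -0.01203406]
FL [249.30805654 283.54004226] [249.53515015 286.52943797]
FR [269.88855816 231.1534685 ] [270.01265934 233.83930675]
NR [335.09336711 236.26972895] [335.00399258 238.97717883]
NL [326.86640821 290.65661805] [326.79224176 293.6701043 ]
```

View pics/c4.png

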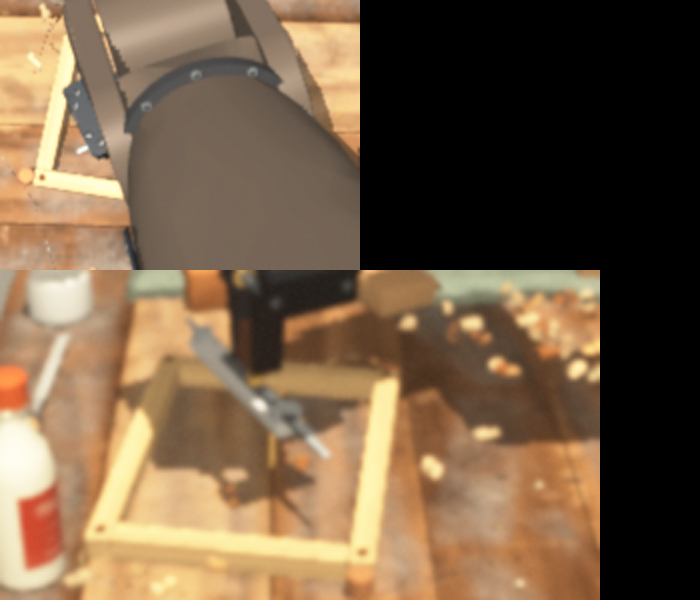

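Run:
```python
from h import *
np.set_printoptions(precision=1,suppress=True)
g=lambda u,v,z:ray("scene",210+u/3-.33,200+(v-270)/3-.33,z)
for u,v in((99,529),(168,358),(388,372),(362,551)):print("nail",g(u,v,20))
t,a=g(328,457,67.7),g(190,322,67.7);print("tip",t,"tail",a,np.linalg.norm(t-a),np.degrees(np.arctan2(*(t-a)[::-1])))
th=np.radians(np.degrees(-2.663)-90+360-90);th=np.pi/2*0+(-2.663-np.pi/2)%np.pi;u=np.array([np.cos(th),np.sin(th)]);p=np.array([587.75,277.44]);print(np.degrees(th),"pred tip",p+107.5*u,"tail",p-118.2*u)
```

```text
nail [693.3 385.3]
nail [661.7 148.7]
nail [483.7 173.7]
nail [517.  413.1]
tip [538.8 371.8] tail [640.7 176.7] 220.10752591917498 117.56111949819925
117.42133915666176 pred tip [538.2 372.9] tail [642.2 172.5]
```

>>> {"api": "move_arm", "payload": {
  "commands": [
    [[0.13, 0.07, -1.5], [0, 0, 0], 0],
    [[0, 0, -2.0], [0, 0, 0], 0],
    [[0, 0, -1.2], [0, 0, 0], 0],
    [[0, 0, -0.5], [0, 0, 0], 0],
    [[0, 0, -0.1], [0, 0, 0], 0],
    [[0, 0, 0], [0, 0, 0], 0],
    [[0, 0, 0], [0, 0, 0], 0]
  ]
}}

```text
t: 5.2
eef_pos: [590.6, 278.4, 33.3]
tcp_rot: [-3.142, 0.001, -2.663]
ft_force: [0.4, 1.1, -5.7]
opening: 0.269
grip_force: 30.0
```

Run:
```python
from h import *
s=state();print(s["eef_pos"],s["tcp_rot"],s["ft_force"],s["moment"])
b=read_camera("scene");cv2.imwrite("pics/scene3.png",b)
crop(b,230,210,350,310,6,"pics/c5.png")
```

```text
[590.5576553  278.35445172  33.33237877] [-3.14153740e+00  1.11709270e-03 -2.66297896e+00] [ 0.36669178  1.05397831 -5.7100266 ] [0.16811241 0.04356352 0.0206634 ]
```

View pics/c5.png

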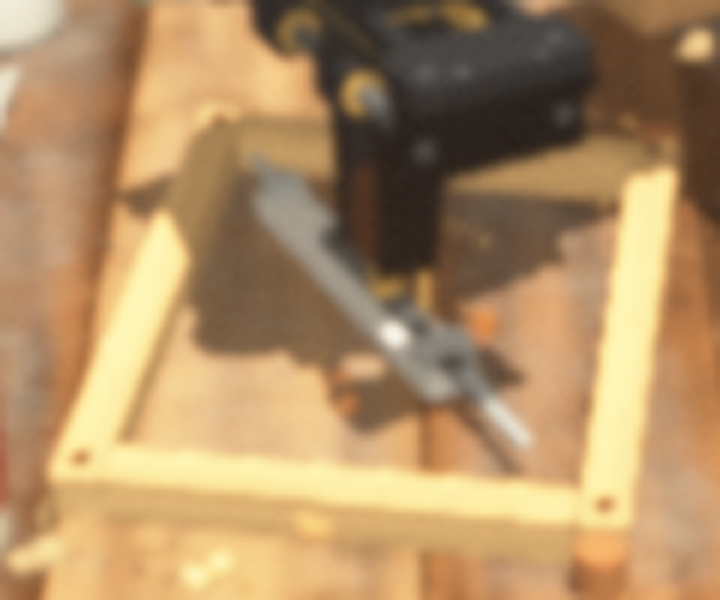

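>>> {"api": "move_arm", "payload": {
  "commands": [
    [[0.14, -0.27, 0], [0, 0, 0], 0],
    [[0.14, -0.27, 0], [0, 0, 0], 0],
    [[0.14, -0.27, 0], [0, 0, 0], 0],
    [[0.05, -0.09, 0], [0, 0, 0], 0],
    [[0, 0, 0], [0, 0, 0], 0],
    [[0, 0, 0], [0, 0, 0], 0]
  ]
}}

```text
t: 5.85
eef_pos: [594.9, 269.2, 32.6]
tcp_rot: [3.141, -0.0, -2.663]
ft_force: [-0.2, -0.1, -5.3]
opening: 0.269
grip_force: 30.0
```

Run:
```python
from cell import *
s=state();print(s["t"],s["eef_pos"],s["tcp_rot"],s["ft_force"],s["moment"])
```

```text
5.85 [594.9054978  269.17235896  32.62172616] [ 3.14145081e+00 -4.04490935e-05 -2.66315591e+00] [-0.23799482 -0.1309371  -5.31728102] [ 0.13299262  0.06865439 -0.03439776]
```

>>> {"api": "move_arm", "payload": {
  "commands": [
    [[0.05, -0.09, 0], [0, 0, 0], 0],
    [[0.05, -0.09, 0], [0, 0, 0], 0],
    [[0.05, -0.09, 0], [0, 0, 0], 0],
    [[0.05, -0.09, 0], [0, 0, 0], 0],
    [[0.05, -0.09, 0], [0, 0, 0], 0],
    [[0.05, -0.09, 0], [0, 0, 0], 0],
    [[0.05, -0.09, 0], [0, 0, 0], 0]
  ]
}}

```text
t: 6.55
eef_pos: [598.4, 262.9, 32.7]
tcp_rot: [3.141, 0.0, -2.663]
ft_force: [-1.2, 0.6, -4.7]
opening: 0.271
grip_force: 30.0
```

Run:
```python
from cell import *
s=state();print(s["t"],s["eef_pos"],s["tcp_rot"],s["ft_force"],s["moment"])
```

```text
6.55 [598.43248479 262.86143069  32.66279327] [ 3.14145762e+00  2.32323590e-05 -2.66304238e+00] [-1.16256048  0.59015244 -4.66035326] [ 0.31455359  0.12936523 -0.03953942]
```

>>> {"api": "move_arm", "payload": {
  "commands": [
    [[-0.11, -0.06, 0], [0, 0, 0], 0],
    [[0, 0, 0], [0, 0, 0], 0],
    [[0, 0, -0.1], [0, 0, 0], 0],
    [[0, 0, -0.11], [0, 0, 0], 0],
    [[0, 0, 0], [0, 0, 0], 0],
    [[0, 0, 0], [0, 0, 0], 0]
  ]
}}

```text
t: 7.15
eef_pos: [597.3, 262.3, 30.7]
tcp_rot: [3.142, 0.0, -2.663]
ft_force: [-0.9, -0.7, -1.0]
opening: 0.271
grip_force: 30.0
```

Run:
```python
from cell import *
s=state();print(s["t"],s["eef_pos"],s["tcp_rot"],s["ft_force"],s["moment"])
```

```text
7.15 [597.34379298 262.28112095  30.69047829] [ 3.14156643e+00  1.14512607e-04 -2.66302277e+00] [-0.87845019 -0.66967991 -0.97583929] [0.04201593 0.13657605 0.06297452]
```

>>> {"api": "move_arm", "payload": {
  "commands": [
    [[-0.23, 0.44, 0], [0, 0, 0], 0],
    [[-0.46, 0.89, 0], [0, 0, 0], 0],
    [[-0.46, 0.89, 0], [0, 0, 0], 0],
    [[-0.46, 0.89, 0], [0, 0, 0], 0],
    [[-0.37, 0.71, 0], [0, 0, 0], 0],
    [[-0.14, 0.27, 0], [0, 0, 0], 0],
    [[0, 0, 0], [0, 0, 0], 0],
    [[0, 0, 0], [0, 0, 0], 0]
  ]
}}

```text
t: 7.95
eef_pos: [576.1, 303.3, 30.7]
tcp_rot: [3.141, 0.0, -2.663]
ft_force: [-1.5, -0.1, 2.2]
opening: 0.275
grip_force: 30.0
```

Run:
```python
from h import *
s=state();print(s["t"],s["eef_pos"],s["tcp_rot"],s["ft_force"],s["moment"])
b=read_camera("scene");cv2.imwrite("pics/scene4.png",b)
crop(b,230,210,350,310,6,"pics/c6.png")
```

```text
7.95 [576.11466487 303.29606772  30.7030449 ] [ 3.14138277e+00  1.48526124e-04 -2.66295379e+00] [-1.46431311 -0.05671669  2.18621625] [0.06054522 0.35031353 0.02535733]
```

View pics/c6.png

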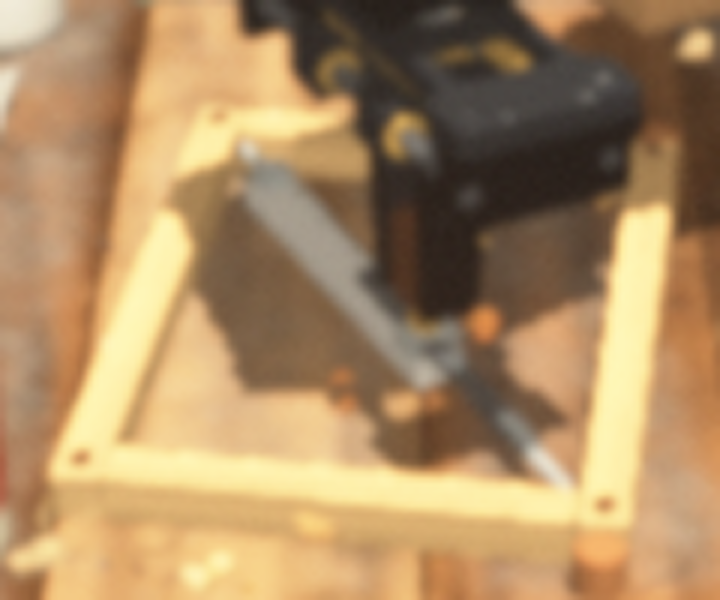

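The rule is extending along the diagonal. The tail sits at the far right corner, crop (243,150), and the tip is about 5 mm short of near left, crop (572,485).

>>> {"api": "move_arm", "payload": {
  "commands": [
    [[-0.05, 0.09, 0], [0, 0, 0], 0],
    [[-0.05, 0.09, 0], [0, 0, 0], 0],
    [[-0.05, 0.09, 0], [0, 0, 0], 0],
    [[0, 0, 0], [0, 0, 0], 0]
  ]
}}

```text
t: 8.4
eef_pos: [574.7, 305.9, 30.7]
tcp_rot: [3.142, 0.0, -2.663]
ft_force: [-0.8, -1.3, 4.0]
opening: 0.273
grip_force: 30.0
```

>>> {"api": "move_arm", "payload": {
  "commands": [
    [[-0.04, 0.07, 0], [0, 0, 0], 0],
    [[0, 0, 0], [0, 0, 0], 0]
  ]
}}

```text
t: 8.6
eef_pos: [574.3, 306.7, 30.7]
tcp_rot: [3.142, 0.0, -2.663]
ft_force: [-0.6, -0.8, 3.3]
opening: 0.273
grip_force: 30.0
```

>>> {"api": "move_arm", "payload": {
  "commands": [
    [[-0.04, 0.07, 0], [0, 0, 0], 0],
    [[0, 0, 0], [0, 0, 0], 0]
  ]
}}

```text
t: 8.8
eef_pos: [574.0, 307.4, 30.7]
tcp_rot: [3.142, 0.001, -2.663]
ft_force: [1.4, -0.3, 3.8]
opening: 0.273
grip_force: 30.0
```

>>> {"api": "move_arm", "payload": {
  "commands": [
    [[-0.03, 0.06, 0], [0, 0, 0], 0],
    [[0, 0, 0], [0, 0, 0], 0]
  ]
}}

```text
t: 9.0
eef_pos: [573.8, 307.9, 30.7]
tcp_rot: [-3.142, 0.001, -2.663]
ft_force: [1.4, -2.7, 3.7]
opening: 0.271
grip_force: 30.0
```

>>> {"api": "move_arm", "payload": {
  "commands": [
    [[-0.03, 0.06, 0], [0, 0, 0], 0],
    [[0, 0, 0], [0, 0, 0], 0]
  ]
}}

```text
t: 9.2
eef_pos: [573.7, 308.4, 30.7]
tcp_rot: [-3.141, 0.001, -2.663]
ft_force: [3.0, -2.5, 4.7]
opening: 0.272
grip_force: 30.0
```

>>> {"api": "move_arm", "payload": {
  "commands": [
    [[-0.03, 0.06, 0], [0, 0, 0], 0],
    [[0, 0, 0], [0, 0, 0], 0]
  ]
}}

```text
t: 9.4
eef_pos: [573.5, 308.9, 30.7]
tcp_rot: [-3.141, 0.001, -2.664]
ft_force: [3.8, -4.2, 3.4]
opening: 0.269
grip_force: 30.0
```

Run:
```python
from cell import *
s=state();print(s["t"],s["eef_pos"],s["tcp_rot"],s["ft_force"],s["moment"])
```

```text
9.4 [573.50111151 308.94710194  30.67418203] [-3.14134138e+00  1.10351075e-03 -2.66355549e+00] [ 3.83174487 -4.15599329  3.36846092] [-0.68337722 -0.72227519 -0.39629018]
```

Both corner walls are pushing back with about 5 N in total, so the tip is seated. I'll reseat the tail once, partly lifted, to be sure of it.

>>> {"api": "move_arm", "payload": {
  "commands": [
    [[0.07, -0.13, 0], [0, 0, 0], 0],
    [[0, 0, 0.1], [0, 0, 0], 0],
    [[0, 0, 0.1], [0, 0, 0], 0],
    [[0.05, -0.09, 0], [0, 0, 0], 0],
    [[0.05, -0.09, 0], [0, 0, 0], 0],
    [[0.05, -0.09, 0], [0, 0, 0], 0],
    [[0, 0, 0], [0, 0, 0], 0],
    [[0, 0, 0], [0, 0, 0], 0]
  ]
}}

```text
t: 10.2
eef_pos: [574.6, 305.0, 32.3]
tcp_rot: [3.141, -0.001, -2.663]
ft_force: [-0.3, -0.1, -4.7]
opening: 0.272
grip_force: 30.0
```

Run:
```python
from cell import *
s=state();print(s["t"],s["eef_pos"],s["tcp_rot"],s["ft_force"],s["moment"])
```

```text
10.2 [574.60844989 305.00237586  32.32261494] [ 3.14136352e+00 -1.15770619e-03 -2.66278993e+00] [-0.31096805 -0.14728805 -4.65568454] [0.3931358  0.16437506 0.01786592]
```

>>> {"api": "move_arm", "payload": {
  "commands": [
    [[0.05, -0.09, 0], [0, 0, 0], 0],
    [[0, 0, 0], [0, 0, 0], 0]
  ]
}}

```text
t: 10.4
eef_pos: [575.6, 304.1, 32.6]
tcp_rot: [3.142, -0.0, -2.663]
ft_force: [0.4, 0.1, -5.2]
opening: 0.274
grip_force: 30.0
```

>>> {"api": "move_arm", "payload": {
  "commands": [
    [[0.05, -0.09, 0], [0, 0, 0], 0],
    [[0, 0, 0], [0, 0, 0], 0]
  ]
}}

```text
t: 10.6
eef_pos: [576.2, 303.2, 32.7]
tcp_rot: [3.142, 0.0, -2.663]
ft_force: [0.1, 0.0, -5.4]
opening: 0.274
grip_force: 30.0
```

>>> {"api": "move_arm", "payload": {
  "commands": [
    [[0.05, -0.09, 0], [0, 0, 0], 0],
    [[0, 0, 0], [0, 0, 0], 0]
  ]
}}

```text
t: 10.8
eef_pos: [576.7, 302.3, 32.6]
tcp_rot: [3.142, 0.0, -2.663]
ft_force: [-0.0, 0.4, -4.4]
opening: 0.271
grip_force: 30.0
```

Run:
```python
from cell import *
s=state();print(s["t"],s["eef_pos"],s["tcp_rot"],s["ft_force"],s["moment"])
```

```text
10.8 [576.68793572 302.32823197  32.57655551] [ 3.14151555e+00  9.99766805e-05 -2.66309291e+00] [-0.04718474  0.36975185 -4.43944316] [0.4475225  0.08419914 0.07046879]
```

>>> {"api": "move_arm", "payload": {
  "commands": [
    [[0.05, -0.09, 0], [0, 0, 0], 0],
    [[0.05, -0.09, 0], [0, 0, 0], 0]
  ]
}}

```text
t: 11.0
eef_pos: [577.6, 300.5, 32.5]
tcp_rot: [3.141, -0.0, -2.663]
ft_force: [0.0, 0.8, -5.1]
opening: 0.27
grip_force: 30.0
```

>>> {"api": "move_arm", "payload": {
  "commands": [
    [[0.05, -0.09, 0], [0, 0, 0], 0],
    [[0.05, -0.09, 0], [0, 0, 0], 0]
  ]
}}

```text
t: 11.2
eef_pos: [578.6, 298.7, 32.5]
tcp_rot: [3.141, -0.0, -2.663]
ft_force: [0.1, 0.6, -6.1]
opening: 0.27
grip_force: 30.0
```

Run:
```python
from h import *
for k in range(4):
    s=state();print(s["t"],s["eef_pos"].round(1),s["ft_force"].round(1),s["moment"].round(2))
    b=read_camera("scene")
cv2.imwrite("pics/scene5.png",b)
a=cv2.imread("pics/scene4.png")
c=np.vstack([np.hstack([cv2.resize(x[222:252,255:305],None,fx=8,fy=8,interpolation=2)for x in(a,b)]),np.hstack([cv2.resize(x[265:300,300:350],None,fx=8,fy=8,interpolation=2)for x in(a,b)])])
cv2.imwrite("pics/c7.png",c);print(c.shape)
```

```text
11.2 [578.6 298.7  32.5] [ 0.1  0.6 -6.1] [0.51 0.14 0.07]
11.25 [578.7 298.6  32.5] [-0.1  0.8 -5.1] [0.46 0.07 0.14]
11.3 [578.7 298.6  32.5] [ 0.8  0.1 -5.5] [0.44 0.11 0.05]
11.35 [578.7 298.7  32.6] [ 0.2  0.2 -5.9] [0.39 0.13 0.08]
(520, 800, 3)
```

View c7.

View pics/c7.png

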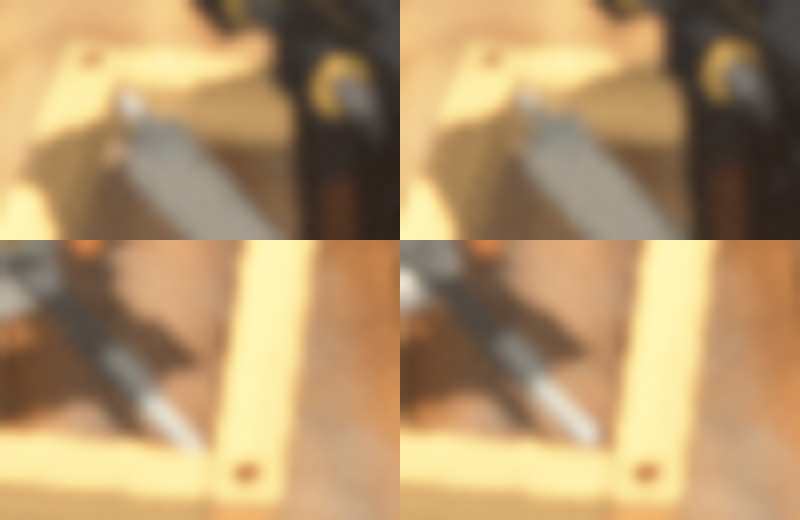

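The tail is at the same spot in both corner crops, (125,95) and (522,95), right in the far right corner. Only the slide moves. I'll lower the rule and seat the tip again.

>>> {"api": "move_arm", "payload": {
  "commands": [
    [[0, 0, -0.1], [0, 0, 0], 0],
    [[0, 0, -0.1], [0, 0, 0], 0],
    [[-0.14, 0.27, 0], [0, 0, 0], 0],
    [[-0.14, 0.27, 0], [0, 0, 0], 0],
    [[-0.1, 0.18, 0], [0, 0, 0], 0],
    [[-0.05, 0.09, 0], [0, 0, 0], 0],
    [[-0.03, 0.06, 0], [0, 0, 0], 0],
    [[-0.03, 0.06, 0], [0, 0, 0], 0],
    [[0, 0, 0], [0, 0, 0], 0]
  ]
}}

```text
t: 12.3
eef_pos: [574.0, 308.2, 30.7]
tcp_rot: [3.142, 0.001, -2.663]
ft_force: [2.2, -1.4, -0.1]
opening: 0.273
grip_force: 30.0
```

>>> {"api": "move_arm", "payload": {
  "commands": [
    [[-0.03, 0.06, 0], [0, 0, 0], 0],
    [[0, 0, 0], [0, 0, 0], 0]
  ]
}}

```text
t: 12.5
eef_pos: [573.8, 308.7, 30.7]
tcp_rot: [-3.142, 0.001, -2.663]
ft_force: [3.8, -2.1, -1.0]
opening: 0.272
grip_force: 30.0
```

Diagonal 1 is seated with a light press. After a short dwell I'll shorten the slide by 30 mm, lift, turn, and move to diagonal 2.

>>> {"api": "move_arm", "payload": {
  "commands": [
    [[0, 0, 0], [0, 0, 0], 0],
    [[0, 0, 0], [0, 0, 0], 0],
    [[0, 0, 0], [0, 0, 0], 0],
    [[0.14, -0.27, 0], [0, 0, 0], 0],
    [[0.32, -0.62, 0], [0, 0, 0], 0],
    [[0.46, -0.89, 0], [0, 0, 0], 0],
    [[0.46, -0.88, 0], [0, 0, 0], 0],
    [[-0.05, 0.1, 0], [0, 0, 0], 0],
    [[0, 0, 0.5], [0, 0, 0], 0],
    [[0, 0, 1.0], [0, 0, 0], 0]
  ]
}}

```text
t: 13.5
eef_pos: [585.4, 282.7, 44.6]
tcp_rot: [3.141, -0.004, -2.663]
ft_force: [0.5, 0.4, -4.4]
opening: 0.27
grip_force: 30.0
```

>>> {"api": "move_arm", "payload": {
  "commands": [
    [[0, 0, 2], [0, 0, 0], 0],
    [[0, 0, 2], [0, 0, -7], 0],
    [[0.2, 0.2, 0], [0, 0, -8], 0],
    [[0.2, 0.2, 0], [0, 0, -8.4], 0],
    [[0.2, 0.2, 0], [0, 0, -8.4], 0],
    [[0.2, 0.2, 0], [0, 0, -8.4], 0],
    [[0.13, 0.2, 0], [0, 0, -8.4], 0],
    [[0, 0, 0], [0, 0, -8.4], 0],
    [[0, 0, 0], [0, 0, -8.4], 0],
    [[0, 0, 0], [0, 0, -6.4], 0]
  ]
}}

```text
t: 14.5
eef_pos: [595.3, 293.3, 85.7]
tcp_rot: [-3.141, -0.001, 2.362]
ft_force: [-0.3, -0.2, -5.4]
opening: 0.268
grip_force: 30.0
```

>>> {"api": "move_arm", "payload": {
  "commands": [
    [[0, 0, 0], [0, 0, 0], 0],
    [[0, 0, 0], [0, 0, 0], 0],
    [[0, 0, 0], [0, 0, 0], 0]
  ]
}}

```text
t: 14.8
eef_pos: [595.8, 293.2, 85.6]
tcp_rot: [-3.141, -0.0, 2.37]
ft_force: [0.5, 0.2, -4.5]
opening: 0.271
grip_force: 30.0
```

Run:
```python
from h import *
for k in range(2):
    s=state();print(s["t"],s["eef_pos"].round(1),s["tcp_rot"].round(4),s["ft_force"].round(1),s["moment"].round(2))
    b=read_camera("scene")
cv2.imwrite("pics/scene6.png",b);a=read_camera("top");cv2.imwrite("pics/top6.png",a)
hs=cv2.cvtColor(b[205:300,230:350],cv2.COLOR_BGR2HSV)
m=cv2.inRange(hs,(0,0,140),(180,45,255))
for k in cv2.findContours(m,0,1)[0]:
    if cv2.contourArea(k)>3:print(cv2.contourArea(k),(k[:,0].min(0)+[230,205]),(k[:,0].max(0)+[230,205]))
```

```text
14.8 [595.8 293.2  85.6] [-3.1415e+00 -1.0000e-04  2.3698e+00] [ 0.5  0.2 -4.5] [ 0.13 -0.12 -0.  ]
14.85 [595.9 293.2  85.6] [-3.1415e+00 -1.0000e-04  2.3692e+00] [-0.4  0.5 -4.4] [ 0.06 -0.12  0.04]
15.5 [254 256] [263 261]
243.0 [279 224] [328 253]
89.5 [230 205] [239 217]
```

Run:
```python
from h import *
u=np.array([.6978,.7163]);p=np.array([595.9,293.2])
print(proj("scene",[*(p+107.5*u),67.5]),proj("scene",[*(p-135.2*u),67.5]),proj("scene",[*(p-110*u),65]))
b=cv2.imread("pics/scene6.png");c=np.vstack([cv2.resize(b[210:275,240:350],None,fx=7,fy=7,interpolation=2)]);cv2.imwrite("pics/c8.png",c)
```

```text
[253.05825869 262.15388924] [332.65221367 220.7804634 ] [325.40326937 225.49636631]
```

View pics/c8.png

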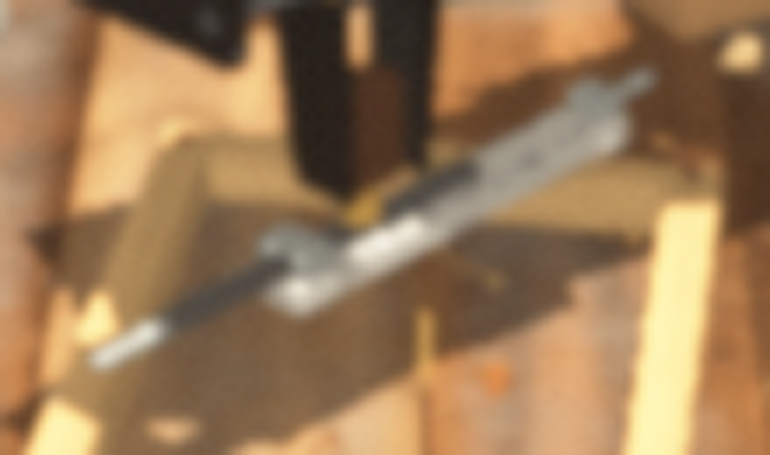

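The tip at crop (95,360) and tail at (652,75) match the predicted positions to within about 1 px, so the rule's pose and extension are as expected. Lowering it into diagonal 2.

>>> {"api": "move_arm", "payload": {
  "commands": [
    [[0.1, -0.09, -1.5], [0, 0, -0.1], 0],
    [[0, 0, -2.0], [0, 0, 0], 0],
    [[0, 0, -1.2], [0, 0, 0], 0],
    [[0, 0, -0.5], [0, 0, 0], 0],
    [[0, 0, -0.1], [0, 0, 0], 0],
    [[0, 0, 0], [0, 0, 0], 0],
    [[0, 0, 0], [0, 0, 0], 0],
    [[0, 0, 0], [0, 0, 0], 0]
  ]
}}

```text
t: 15.75
eef_pos: [597.3, 292.3, 33.2]
tcp_rot: [3.141, 0.0, 2.365]
ft_force: [0.8, 0.6, -4.6]
opening: 0.276
grip_force: 30.0
```

>>> {"api": "move_arm", "payload": {
  "commands": [
    [[-0.14, -0.14, 0], [0, 0, 0], 0],
    [[-0.21, -0.21, 0], [0, 0, 0], 0],
    [[-0.14, -0.14, 0], [0, 0, 0], 0],
    [[-0.07, -0.07, 0], [0, 0, 0], 0],
    [[-0.07, -0.07, 0], [0, 0, 0], 0],
    [[-0.07, -0.07, 0], [0, 0, 0], 0],
    [[-0.07, -0.07, 0], [0, 0, 0], 0],
    [[-0.07, -0.07, 0], [0, 0, 0], 0],
    [[-0.07, -0.07, 0], [0, 0, 0], 0],
    [[-0.07, -0.07, 0], [0, 0, 0], 0]
  ]
}}

```text
t: 16.75
eef_pos: [587.2, 282.3, 32.6]
tcp_rot: [3.141, 0.0, 2.365]
ft_force: [2.4, -0.1, -4.9]
opening: 0.272
grip_force: 30.0
```

```bash
cat > st.py <<'E'
from cell import *
import numpy as np
F=[]
for k in range(5):
    s=state();F.append(np.r_[s["ft_force"],s["moment"]]);read_camera("scene")
th=(s["tcp_rot"][2]-np.pi/2)%np.pi;u=np.array([np.cos(th),np.sin(th)]);n=np.array([-u[1],u[0]]);f=np.mean(F,0)
print(s["t"],s["eef_pos"].round(1),"dir",np.degrees(th).round(2),"F",f.round(2),"along u",(f[:2]@u).round(2),"left",(f[:2]@n).round(2))
E
python3 st.py
```

```text
16.95 [587.1 282.3  32.5] dir 45.53 F [ 1.55 -0.72 -4.92 -0.07 -0.38  0.2 ] along u 0.57 left -1.61
```

>>> {"api": "move_arm", "payload": {
  "commands": [
    [[0.05, -0.05, 0], [0, 0, 0], 0],
    [[-0.04, -0.04, 0], [0, 0, 0], 0],
    [[-0.04, -0.04, 0], [0, 0, 0], 0],
    [[-0.04, -0.04, 0], [0, 0, 0], 0],
    [[0, 0, 0], [0, 0, 0], 0]
  ]
}}

```text
t: 17.5
eef_pos: [586.4, 280.7, 32.5]
tcp_rot: [3.142, -0.0, 2.365]
ft_force: [-0.2, 1.4, -4.5]
opening: 0.272
grip_force: 30.0
```

```bash
python3 st.py
```

```text
17.7 [586.5 280.7  32.6] dir 45.52 F [ 0.5   0.76 -4.95  0.15 -0.23  0.  ] along u 0.89 left 0.17
```

>>> {"api": "move_arm", "payload": {
  "commands": [
    [[0, 0, -0.1], [0, 0, 0], 0],
    [[0, 0, -0.09], [0, 0, 0], 0],
    [[0.21, 0.21, 0], [0, 0, 0], 0],
    [[0.42, 0.43, 0], [0, 0, 0], 0],
    [[0.42, 0.43, 0], [0, 0, 0], 0],
    [[0.28, 0.29, 0], [0, 0, 0], 0],
    [[0.14, 0.14, 0], [0, 0, 0], 0],
    [[0, 0, 0], [0, 0, 0], 0],
    [[0, 0, 0], [0, 0, 0], 0]
  ]
}}

```text
t: 18.65
eef_pos: [601.4, 295.8, 30.8]
tcp_rot: [3.141, 0.0, 2.365]
ft_force: [1.9, 0.4, -2.0]
opening: 0.271
grip_force: 30.0
```

>>> {"api": "move_arm", "payload": {
  "commands": [
    [[0.07, 0.07, 0], [0, 0, 0], 0],
    [[0.07, 0.07, 0], [0, 0, 0], 0],
    [[0, 0, 0], [0, 0, 0], 0]
  ]
}}

```text
t: 18.95
eef_pos: [602.6, 297.1, 30.7]
tcp_rot: [3.141, 0.0, 2.365]
ft_force: [-0.6, -0.1, -0.9]
opening: 0.27
grip_force: 30.0
```

```bash
python3 st.py
```

```text
19.15 [602.7 297.1  30.7] dir 45.52 F [-0.16  0.09 -0.61 -0.05  0.12  0.01] along u -0.05 left 0.18
```

>>> {"api": "move_arm", "payload": {
  "commands": [
    [[0.05, 0.05, 0], [0, 0, 0], 0],
    [[0, 0, 0], [0, 0, 0], 0]
  ]
}}

```text
t: 19.4
eef_pos: [603.2, 297.6, 30.7]
tcp_rot: [3.141, 0.0, 2.365]
ft_force: [-1.2, 0.7, 0.5]
opening: 0.271
grip_force: 30.0
```

>>> {"api": "move_arm", "payload": {
  "commands": [
    [[0.05, 0.05, 0], [0, 0, 0], 0],
    [[0, 0, 0], [0, 0, 0], 0]
  ]
}}

```text
t: 19.6
eef_pos: [603.7, 298.2, 30.7]
tcp_rot: [3.141, 0.0, 2.365]
ft_force: [-2.2, 0.1, -0.2]
opening: 0.271
grip_force: 30.0
```

>>> {"api": "move_arm", "payload": {
  "commands": [
    [[0.04, 0.04, 0], [0, 0, 0], 0],
    [[0, 0, 0], [0, 0, 0], 0]
  ]
}}

```text
t: 19.8
eef_pos: [604.1, 298.6, 30.7]
tcp_rot: [3.141, 0.0, 2.365]
ft_force: [0.1, -1.1, 1.0]
opening: 0.269
grip_force: 30.0
```

```bash
python3 st.py
```

```text
20.0 [604.  298.6  30.7] dir 45.52 F [-0.19 -0.25  0.23  0.01  0.15 -0.  ] along u -0.31 left -0.04
```

>>> {"api": "move_arm", "payload": {
  "commands": [
    [[0.04, 0.04, 0], [0, 0, 0], 0],
    [[0, 0, 0], [0, 0, 0], 0]
  ]
}}

```text
t: 20.25
eef_pos: [604.5, 298.9, 30.7]
tcp_rot: [3.141, 0.0, 2.365]
ft_force: [-1.3, 0.5, 1.3]
opening: 0.27
grip_force: 30.0
```

>>> {"api": "move_arm", "payload": {
  "commands": [
    [[0.04, 0.04, 0], [0, 0, 0], 0],
    [[0, 0, 0], [0, 0, 0], 0]
  ]
}}

```text
t: 20.45
eef_pos: [604.8, 299.4, 30.7]
tcp_rot: [3.141, 0.0, 2.365]
ft_force: [-1.1, 1.0, 1.3]
opening: 0.271
grip_force: 30.0
```

```bash
python3 st.py
```

```text
20.65 [604.9 299.4  30.7] dir 45.52 F [-0.37  0.3   1.84  0.03  0.22  0.  ] along u -0.04 left 0.47
```

>>> {"api": "move_arm", "payload": {
  "commands": [
    [[0.04, 0.04, 0], [0, 0, 0], 0],
    [[0, 0, 0], [0, 0, 0], 0]
  ]
}}

```text
t: 20.9
eef_pos: [605.2, 299.8, 30.7]
tcp_rot: [3.141, -0.0, 2.365]
ft_force: [0.3, 0.4, 1.6]
opening: 0.269
grip_force: 30.0
```

>>> {"api": "move_arm", "payload": {
  "commands": [
    [[0.04, 0.04, 0], [0, 0, 0], 0],
    [[0, 0, 0], [0, 0, 0], 0]
  ]
}}

```text
t: 21.1
eef_pos: [605.6, 300.1, 30.7]
tcp_rot: [3.141, 0.0, 2.365]
ft_force: [-1.2, 1.0, 2.9]
opening: 0.273
grip_force: 30.0
```

```bash
python3 st.py
```

```text
21.3 [605.7 300.1  30.7] dir 45.52 F [-0.82  0.52  2.83  0.08  0.26 -0.01] along u -0.21 left 0.95
```

>>> {"api": "move_arm", "payload": {
  "commands": [
    [[0.04, 0.04, 0], [0, 0, 0], 0],
    [[0, 0, 0], [0, 0, 0], 0]
  ]
}}

```text
t: 21.55
eef_pos: [606.0, 300.5, 30.7]
tcp_rot: [3.142, -0.0, 2.365]
ft_force: [-2.1, -1.0, 3.3]
opening: 0.272
grip_force: 30.0
```

>>> {"api": "move_arm", "payload": {
  "commands": [
    [[0.04, 0.04, 0], [0, 0, 0], 0],
    [[0, 0, 0], [0, 0, 0], 0]
  ]
}}

```text
t: 21.75
eef_pos: [606.3, 300.8, 30.7]
tcp_rot: [-3.141, -0.0, 2.365]
ft_force: [-2.1, -0.3, 4.3]
opening: 0.275
grip_force: 30.0
```

```bash
python3 st.py
```

```text
21.95 [606.3 300.9  30.7] dir 45.53 F [-3.08 -0.49  4.08 -0.14  0.59  0.14] along u -2.51 left 1.86
```

>>> {"api": "move_arm", "payload": {
  "commands": [
    [[-0.01, 0.06, 0], [0, 0, 0], 0],
    [[0, 0, 0], [0, 0, 0], 0]
  ]
}}

```text
t: 22.2
eef_pos: [606.5, 301.3, 30.7]
tcp_rot: [3.141, 0.0, 2.365]
ft_force: [0.4, -2.8, 4.3]
opening: 0.271
grip_force: 30.0
```

```bash
python3 st.py
```

```text
22.4 [606.5 301.5  30.7] dir 45.53 F [-0.51 -2.8   4.15 -0.55  0.31  0.29] along u -2.36 left -1.6
```

>>> {"api": "move_arm", "payload": {
  "commands": [
    [[0.05, 0, 0], [0, 0, 0], 0],
    [[0, 0, 0], [0, 0, 0], 0],
    [[0, 0, 0], [0, 0, 0], 0]
  ]
}}

```text
t: 22.75
eef_pos: [606.6, 301.5, 30.7]
tcp_rot: [-3.141, -0.0, 2.365]
ft_force: [-2.1, -2.5, 4.6]
opening: 0.269
grip_force: 30.0
```

```bash
python3 st.py
```

```text
22.95 [606.6 301.6  30.7] dir 45.53 F [-3.   -2.28  5.16 -0.44  0.58  0.33] along u -3.73 left 0.54
```

Diagonal 2 is seated, with both corner walls pushing back at about 3.7 N in total. Grip travel puts it at about 266 mm, against about 273 mm for the first. The camera agrees that NL–FR is longer by about 8 mm, so the rule goes back to diagonal 1.

>>> {"api": "move_arm", "payload": {
  "commands": [
    [[-0.14, -0.14, 0], [0, 0, 0], 0],
    [[-0.42, -0.43, 0], [0, 0, 0], 0],
    [[-0.56, -0.57, 0], [0, 0, 0], 0],
    [[-0.56, -0.57, 0], [0, 0, 0], 0],
    [[0.07, 0.07, 0], [0, 0, 0], 0],
    [[0, 0, 0.5], [0, 0, 0], 0],
    [[0, 0, 1.0], [0, 0, 0], 0],
    [[0, 0, 2], [0, 0, 0], 0],
    [[0, 0, 2], [0, 0, 7], 0],
    [[-0.2, 0.2, 0], [0, 0, 8], 0]
  ]
}}

```text
t: 24.0
eef_pos: [589.9, 287.6, 88.7]
tcp_rot: [3.138, 0.003, 2.632]
ft_force: [0.2, -0.3, -5.0]
opening: 0.273
grip_force: 30.0
```

>>> {"api": "move_arm", "payload": {
  "commands": [
    [[-0.2, 0.2, 0], [0, 0, 8.4], 0],
    [[-0.2, 0.2, 0], [0, 0, 8.4], 0],
    [[-0.2, 0.2, 0], [0, 0, 8.4], 0],
    [[0, 0, 0], [0, 0, 8.4], 0],
    [[0, 0, 0], [0, 0, 8.4], 0],
    [[0, 0, 0], [0, 0, 8.4], 0],
    [[0, 0, 0], [0, 0, 6.5], 0],
    [[0, 0, 0], [0, 0, 0], 0],
    [[0, 0, 0], [0, 0, 0], 0],
    [[0, 0, 0], [0, 0, 0], 0]
  ]
}}

```text
t: 25.0
eef_pos: [582.6, 293.2, 85.7]
tcp_rot: [3.141, -0.0, -2.666]
ft_force: [-0.0, -0.5, -4.4]
opening: 0.273
grip_force: 30.0
```

```bash
python3 st.py
```

```text
25.2 [582.7 293.1  85.7] dir 117.37 F [ 0.09 -0.07 -4.79  0.21  0.09 -0.02] along u -0.11 left -0.05
```

>>> {"api": "move_arm", "payload": {
  "commands": [
    [[-0.06, -0.04, -1.5], [0, 0, 0.05], 0],
    [[0, 0, -2.0], [0, 0, 0], 0],
    [[0, 0, -1.2], [0, 0, 0], 0],
    [[0, 0, -0.5], [0, 0, 0], 0],
    [[0, 0, -0.1], [0, 0, 0], 0],
    [[0, 0, 0], [0, 0, 0], 0],
    [[0, 0, 0], [0, 0, 0], 0]
  ]
}}

```text
t: 25.95
eef_pos: [582.5, 292.9, 33.3]
tcp_rot: [-3.142, 0.001, -2.662]
ft_force: [0.1, -0.2, -4.7]
opening: 0.275
grip_force: 30.0
```

>>> {"api": "move_arm", "payload": {
  "commands": [
    [[0.14, -0.27, 0], [0, 0, 0], 0],
    [[0.14, -0.27, 0], [0, 0, 0], 0],
    [[0.09, -0.18, 0], [0, 0, 0], 0],
    [[0.05, -0.09, 0], [0, 0, 0], 0],
    [[0.05, -0.09, 0], [0, 0, 0], 0],
    [[0.05, -0.09, 0], [0, 0, 0], 0],
    [[0.05, -0.09, 0], [0, 0, 0], 0],
    [[0.05, -0.09, 0], [0, 0, 0], 0],
    [[0.05, -0.09, 0], [0, 0, 0], 0],
    [[0, 0, 0], [0, 0, 0], 0]
  ]
}}

```text
t: 26.95
eef_pos: [588.9, 280.0, 32.6]
tcp_rot: [3.142, -0.0, -2.662]
ft_force: [0.7, -0.3, -5.5]
opening: 0.275
grip_force: 30.0
```

```bash
python3 st.py
```

```text
27.15 [588.8 280.2  32.7] dir 117.48 F [ 0.15  0.02 -5.1   0.21  0.1  -0.  ] along u -0.05 left -0.14
```

>>> {"api": "move_arm", "payload": {
  "commands": [
    [[0.05, -0.09, 0], [0, 0, 0], 0],
    [[0.05, -0.09, 0], [0, 0, 0], 0],
    [[0.05, -0.09, 0], [0, 0, 0], 0],
    [[0, 0, 0], [0, 0, 0], 0]
  ]
}}

```text
t: 27.6
eef_pos: [590.5, 277.4, 32.7]
tcp_rot: [3.142, 0.0, -2.662]
ft_force: [-0.0, 0.2, -4.9]
opening: 0.273
grip_force: 30.0
```

```bash
python3 st.py
```

```text
27.8 [590.3 277.4  32.7] dir 117.48 F [ 0.23  0.99 -5.22  0.34  0.03  0.1 ] along u 0.78 left -0.66
```

>>> {"api": "move_arm", "payload": {
  "commands": [
    [[0.05, -0.09, 0], [0, 0, 0], 0],
    [[0.05, -0.09, 0], [0, 0, 0], 0],
    [[0.05, -0.09, 0], [0, 0, 0], 0],
    [[0, 0, 0], [0, 0, 0], 0]
  ]
}}

```text
t: 28.25
eef_pos: [591.9, 274.5, 32.6]
tcp_rot: [3.142, -0.0, -2.662]
ft_force: [-0.3, 0.1, -5.1]
opening: 0.272
grip_force: 30.0
```

```bash
python3 st.py
```

```text
28.45 [591.8 274.7  32.7] dir 117.47 F [ 0.71  0.14 -5.05  0.23  0.05  0.07] along u -0.21 left -0.7
```

```bash
sed -i 's/range(5)/range(14)/;s/print(/print("sd",np.std(F,0)[:3].round(2),/' st.py && python3 st.py
```

```text
sd [0.24 0.48 0.45] 29.15 [591.8 274.7  32.6] dir 117.47 F [ 0.33  0.2  -5.07  0.24  0.1   0.02] along u 0.02 left -0.38
```

>>> {"api": "move_arm", "payload": {
  "commands": [
    [[0.05, -0.09, 0], [0, 0, 0], 0],
    [[0.05, -0.09, 0], [0, 0, 0], 0],
    [[0.05, -0.09, 0], [0, 0, 0], 0],
    [[0, 0, 0], [0, 0, 0], 0]
  ]
}}

```text
t: 29.6
eef_pos: [593.4, 271.9, 32.7]
tcp_rot: [3.142, 0.0, -2.662]
ft_force: [-0.1, 0.7, -4.4]
opening: 0.267
grip_force: 30.0
```

```bash
python3 st.py
cat > tail.py <<'E'
from h import *
import sys
# brightest light-grey pixels of scene image near the far right corner: compare pictures
a=cv2.imread("pics/scene4.png").astype(int);b=read_camera("scene");cv2.imwrite("pics/scene7.png",b)
A,B=[cv2.resize(x[222:246,258:300].astype(np.float32),None,fx=8,fy=8,interpolation=2) for x in(a,b)]
r=cv2.matchTemplate(B,A[40:150,40:150],cv2.TM_CCOEFF_NORMED);_,v,_,l=cv2.minMaxLoc(r);print("tail shift px",(l[0]-40)/8,(l[1]-40)/8,v)
E
python3 tail.py
```

```text
sd [0.47 0.35 0.36] 30.25 [593.3 272.   32.7] dir 117.47 F [-0.04  0.45 -4.88  0.28  0.05  0.04] along u 0.42 left -0.18
tail shift px -2.75 -5.0 0.7570359110832214
```

Run:
```python
from h import *
for f in("scene4","scene5","scene7"):
    b=cv2.imread(f"pics/{f}.png")[226:246,262:285]
    h=cv2.cvtColor(b,cv2.COLOR_BGR2HSV)
    d=(b[:,:,0].astype(int)-b[:,:,2])  # blue minus red: metal ~0, wood strongly negative
    print(f)
    for r in range(2,16): print(228+r-2,(d[r]).tolist())
```

```text
scene4
228 [-104, -102, -101, -106, -109, -109, -105, -104, -103, -101, -99, -95, -90, -84, -86, -95, -99, -102, -107, -110, -111, -110, -110]
229 [-103, -100, -104, -109, -112, -110, -102, -96, -95, -91, -87, -84, -79, -75, -78, -84, -89, -89, -96, -99, -101, -103, -104]
230 [-100, -96, -100, -107, -106, -103, -97, -94, -93, -88, -85, -82, -80, -79, -80, -83, -84, -88, -90, -93, -96, -102, -106]
231 [-97, -91, -91, -93, -94, -91, -93, -97, -100, -97, -92, -91, -88, -87, -89, -88, -92, -97, -103, -104, -106, -108, -105]
232 [-89, -85, -86, -83, -84, -86, -95, -101, -97, -96, -99, -102, -102, -100, -100, -100, -103, -106, -107, -104, -100, -96, -91]
233 [-86, -83, -83, -83, -83, -89, -101, -93, -76, -74, -88, -101, -105, -106, -107, -109, -108, -103, -95, -93, -92, -92, -91]
234 [-83, -82, -82, -83, -84, -95, -103, -78, -50, -47, -64, -86, -100, -104, -103, -103, -101, -97, -95, -94, -94, -94, -94]
235 [-82, -83, -85, -86, -92, -102, -105, -73, -44, -36, -45, -68, -87, -92, -94, -97, -97, -96, -96, -95, -96, -95, -94]
236 [-86, -89, -94, -98, -105, -109, -96, -78, -55, -39, -35, -45, 
[... 3415 characters left out ...]
 -82, -82, -77, -73, -66, -54, -36, -28, -33, -40, -42, -47, -65, -82, -93, -94, -96, -94, -88, -65]
237 [-82, -81, -83, -82, -80, -74, -71, -69, -58, -38, -22, -17, -18, -20, -26, -43, -65, -82, -90, -92, -91, -85, -63]
238 [-82, -82, -83, -83, -78, -73, -68, -62, -51, -33, -18, -13, -13, -15, -17, -28, -48, -69, -81, -85, -84, -79, -59]
239 [-80, -82, -82, -82, -76, -72, -65, -52, -38, -27, -18, -14, -15, -14, -15, -21, -31, -51, -64, -73, -74, -69, -53]
240 [-82, -82, -82, -79, -75, -69, -60, -44, -31, -23, -20, -18, -15, -15, -17, -20, -25, -34, -45, -55, -61, -58, -45]
241 [-83, -83, -82, -78, -72, -66, -56, -43, -31, -25, -22, -20, -19, -20, -22, -22, -24, -25, -31, -41, -50, -52, -43]
```

The tail nose blob stays at pixel (270,234) in all three pictures, so the tail is in the far right corner. Lowering and extending to the final seat.

>>> {"api": "move_arm", "payload": {
  "commands": [
    [[0, 0, -0.1], [0, 0, 0], 0],
    [[0, 0, -0.1], [0, 0, 0], 0],
    [[-0.23, 0.44, 0], [0, 0, 0], 0],
    [[-0.46, 0.89, 0], [0, 0, 0], 0],
    [[-0.46, 0.89, 0], [0, 0, 0], 0],
    [[-0.37, 0.71, 0], [0, 0, 0], 0],
    [[-0.18, 0.35, 0], [0, 0, 0], 0],
    [[-0.05, 0.09, 0], [0, 0, 0], 0],
    [[0, 0, 0], [0, 0, 0], 0],
    [[0, 0, 0], [0, 0, 0], 0]
  ]
}}

```text
t: 31.35
eef_pos: [575.9, 305.7, 30.8]
tcp_rot: [3.141, 0.0, -2.662]
ft_force: [-1.1, 0.7, -1.7]
opening: 0.273
grip_force: 30.0
```

>>> {"api": "move_arm", "payload": {
  "commands": [
    [[-0.05, 0.09, 0], [0, 0, 0], 0],
    [[-0.03, 0.06, 0], [0, 0, 0], 0],
    [[0, 0, 0], [0, 0, 0], 0]
  ]
}}

```text
t: 31.65
eef_pos: [575.1, 307.1, 30.7]
tcp_rot: [3.142, 0.0, -2.662]
ft_force: [-0.5, -1.0, -1.2]
opening: 0.271
grip_force: 30.0
```

>>> {"api": "move_arm", "payload": {
  "commands": [
    [[-0.03, 0.05, 0], [0, 0, 0], 0],
    [[0, 0, 0], [0, 0, 0], 0]
  ]
}}

```text
t: 31.85
eef_pos: [574.8, 307.7, 30.7]
tcp_rot: [3.142, 0.0, -2.662]
ft_force: [-0.0, -0.2, -1.1]
opening: 0.273
grip_force: 30.0
```

```bash
sed -i 's/range(14)/range(6)/' st.py; python3 st.py
```

```text
sd [0.22 0.67 0.25] 32.1 [574.8 307.7  30.7] dir 117.47 F [ 0.41 -0.58 -1.05 -0.11 -0.04  0.02] along u -0.7 left -0.1
```

>>> {"api": "move_arm", "payload": {
  "commands": [
    [[-0.04, 0.06, 0], [0, 0, 0], 0],
    [[0, 0, 0], [0, 0, 0], 0]
  ]
}}

```text
t: 32.35
eef_pos: [574.4, 308.4, 30.7]
tcp_rot: [3.142, 0.0, -2.662]
ft_force: [1.2, -0.1, -2.6]
opening: 0.271
grip_force: 30.0
```

>>> {"api": "move_arm", "payload": {
  "commands": [
    [[-0.03, 0.05, 0], [0, 0, 0], 0],
    [[0, 0, 0], [0, 0, 0], 0]
  ]
}}

```text
t: 32.55
eef_pos: [574.2, 308.9, 30.7]
tcp_rot: [3.142, 0.001, -2.662]
ft_force: [1.7, -0.6, -0.9]
opening: 0.27
grip_force: 30.0
```

```bash
python3 st.py
```

```text
sd [0.58 0.32 0.3 ] 32.8 [574.2 308.9  30.7] dir 117.46 F [ 2.51 -0.59 -1.31 -0.09 -0.47 -0.14] along u -1.68 left -1.96
```

>>> {"api": "move_arm", "payload": {
  "commands": [
    [[0.01, 0.05, 0], [0, 0, 0], 0],
    [[0, 0, 0], [0, 0, 0], 0]
  ]
}}

```text
t: 33.05
eef_pos: [574.2, 309.1, 30.7]
tcp_rot: [-3.141, -0.0, -2.662]
ft_force: [3.2, -3.1, 0.3]
opening: 0.272
grip_force: 30.0
```

```bash
python3 st.py
```

```text
sd [0.4  0.57 0.5 ] 33.3 [574.1 309.1  30.7] dir 117.47 F [ 2.89 -3.51  0.48 -0.63 -0.49 -0.14] along u -4.45 left -0.95
```

Both walls are pushing back with about 4.5 N in total, so the rule is seated. Releasing it, lifting straight up, and moving aside for a check.

>>> {"api": "move_arm", "payload": {
  "commands": [
    [[0, 0, 0], [0, 0, 0], 0.35],
    [[0, 0, 0], [0, 0, 0], 0.5],
    [[0, 0, 0], [0, 0, 0], 0.6],
    [[0, 0, 0], [0, 0, 0], 0.6],
    [[0, 0, 0], [0, 0, 0], 0.6],
    [[0, 0, 1], [0, 0, 0], 0.6],
    [[0, 0, 2], [0, 0, 0], 0.6],
    [[0, 0, 4], [0, 0, 0], 0.6],
    [[0, 0, 4], [0, 0, 0], 0.6],
    [[0, 0, 3], [0, 0, 0], 0.6]
  ]
}}

```text
t: 34.35
eef_pos: [574.4, 309.5, 174.0]
tcp_rot: [-3.141, 0.002, -2.662]
ft_force: [-0.1, -0.2, 0.7]
opening: 0.6
grip_force: 0.0
```

>>> {"api": "move_arm", "payload": {
  "commands": [
    [[-2, 3, 1], [0, 0, 0], 0.6],
    [[-3, 4, 0], [0, 0, 0], 0.6],
    [[-3, 4, 0], [0, 0, 0], 0.6],
    [[-3, 4, 0], [0, 0, 0], 0.6],
    [[-3, 4, 0], [0, 0, 0], 0.6],
    [[-3, 4, 0], [0, 0, 0], 0.6],
    [[-3, 4, 0], [0, 0, 0], 0.6],
    [[-3, 3, 0], [0, 0, 0], 0.6],
    [[-2, 1, 0], [0, 0, 0], 0.6],
    [[0, 0, 0], [0, 0, 0], 0.6]
  ]
}}

```text
t: 35.35
eef_pos: [321.1, 620.8, 181.2]
tcp_rot: [3.141, -0.0, -2.658]
ft_force: [-0.0, -0.4, 0.3]
opening: 0.604
grip_force: 0.0
```

Run:
```python
from m import *
np.set_printoptions(precision=1,suppress=True)
s=state();print(s["t"],s["eef_pos"])
im=read_camera("top");cv2.imwrite("pics/top8.png",im);cv2.imwrite("pics/scene8.png",read_camera("scene"))
n=np.array([[690.5,383.9],[659.7,147.8],[483.6,177.7],[516.1,413.7]])
(o,i),_=frame(im,n);print("inner FL FR NR NL",i)
c=cv2.resize(im[150:290,240:420],None,fx=S,fy=S,interpolation=2).astype(int)
m=((c[:,:,2]-c[:,:,0]<45)&(c.sum(2)>330)).astype(np.uint8)
ins=np.zeros(m.shape,np.uint8)
q=np.array([((proj("top",[*p,20])-[x0-.5,y0-.5])*S-.5) for p in i]);cv2.fillPoly(ins,[q.astype(int)],1)
m=cv2.morphologyEx(m*ins,cv2.MORPH_CLOSE,np.ones((15,15)))
cs=sorted(cv2.findContours(m,0,1)[0],key=cv2.contourArea)[-4:]
d=(i[3]-i[1])/np.linalg.norm(i[3]-i[1]);nn=np.array([-d[1],d[0]])
for k in cs:
    w=np.array([tw(p,12.5) for p in k[:,0]])-i[1];t=w@d;print("area",cv2.contourArea(k),"along diag",t.min(),t.max(),"lateral at ends",w[t.argmin()]@nn,w[t.argmax()]@nn,"diag",np.linalg.norm(i[3]-i[1]))
```

```text
35.35 [321.1 620.8 181.2]
inner FL FR NR NL [[678.7 377.1]
 [651.3 160.1]
 [494.4 186.1]
 [523.8 403.8]]
area 36.0 along diag 77.26148366136806 80.34820614438188 lateral at ends 80.27496642860824 80.7839768747061 diag 275.00903
area 56.0 along diag 221.96635170957794 229.50252356408768 lateral at ends -62.01064415830945 -49.5823615715222 diag 275.00903
area 71.5 along diag 77.94702157579411 84.79607947809559 lateral at ends 59.13927517458155 62.28964154942722 diag 275.00903
area 27451.0 along diag 11.099620679671263 273.48901543042604 lateral at ends 1.0276793088902216 -1.1342081384081009 diag 275.00903
```

Run:
```python
from h import *
im=cv2.imread("pics/top8.png").astype(np.float32);a=np.array([651.3,160.1]);b=np.array([523.8,403.8]);d=(b-a)/np.linalg.norm(b-a);n=np.array([-d[1],d[0]])
def s(t,l):
    u,v=proj("top",[*(a+t*d+l*n),12.5]);return cv2.remap(im,np.float32([[u]]),np.float32([[v]]),1)[0,0]
for l in(-8,-4,-2,0,2,4,8):
    print(l,[f"{int(c[0]-c[2])}/{int(c.mean())}" for c in(s(t,l) for t in range(-4,46,3))])
g=lambda u,v:ray("scene",u,v,12.5)
print(g(270.3,234.0),g(270,233.4))
```

```text
-8 ['-71/226', '-69/227', '-72/225', '-85/213', '-84/183', '-71/136', '-66/139', '-64/151', '-66/160', '-68/164', '-69/170', '-69/172', '-62/180', '-32/211', '-26/226', '-33/213', '-38/210']
-4 ['-72/226', '-80/218', '-92/187', '-79/151', '-65/138', '-65/152', '-65/171', '-62/169', '-59/166', '-60/166', '-59/170', '-62/171', '-36/169', '-4/235', '-4/244', '-4/245', '-5/240']
-2 ['-79/220', '-94/200', '-82/158', '-66/141', '-63/156', '-59/171', '-45/192', '-40/192', '-41/187', '-39/191', '-40/190', '-41/192', '-25/188', '-5/230', '-4/242', '-3/244', '-5/239']
0 ['-89/209', '-86/169', '-69/142', '-63/153', '-61/168', '-49/187', '-18/220', '-15/218', '-13/220', '-16/217', '-13/219', '-14/223', '-10/219', '-4/235', '-4/242', '-3/244', '-4/242']
2 ['-92/204', '-88/182', '-72/157', '-64/166', '-62/174', '-45/180', '-17/211', '-11/220', '-11/219', '-11/218', '-10/221', '-12/218', '-8/220', '-4/233', '-3/243', '-3/245', '-4/240']
4 ['-82/218', '-88/209', '-83/175', '-66/167', '-66/174', '-57/164', '-35/183', '-40/180', '-41/187', '-38/187', '-44/185', '-40/188', '-35/186', '-7/230', '-3/243', '-2/246', '-4/242']
8 ['-74/224', '-78/222', '-87/202', '-80/167', '-75/172', '-76/184', '-79/186', '-82/187', '-85/189', '-86/189', '-87/189', '-88/188', '-80/185', '-20/224', '-6/240', '-5/242', '-9/238']
[650.05965969 160.29717053] [650.94914187 157.33658132]
```

The check shows the tail nose about 9 mm short of the far right corner, so the bar was dragged in the last extension because it was partly lifted. The same may have happened on diagonal 2. I have 36 s left, so I'll regrasp and redo diagonal 2 and then diagonal 1, pressing down slightly while extending.

>>> {"api": "move_arm", "payload": {
  "commands": [
    [[2, -2.5, 0], [0, 0, 0], 0.6],
    [[3.1, -3.8, 0], [0, 0, 0], 0.6],
    [[3.1, -3.8, 0], [0, 0, 0], 0.6],
    [[3.1, -3.8, 0], [0, 0, 0], 0.6],
    [[3.1, -3.8, 0], [0, 0, 0], 0.6],
    [[3.1, -3.8, 0], [0, 0, 0], 0.6],
    [[3.1, -3.8, 0], [0, 0, 0], 0.6],
    [[3.1, -3.8, 0], [0, 0, 0], 0.6],
    [[1.6, -2.1, -1], [0, 0, 0], 0.6],
    [[0, 0, -3], [0, 0, 0], 0.6]
  ]
}}

```text
t: 36.45
eef_pos: [581.4, 303.0, 143.0]
tcp_rot: [-3.141, 0.006, -2.668]
ft_force: [-0.1, 0.8, 0.1]
opening: 0.602
grip_force: 0.0
```

>>> {"api": "move_arm", "payload": {
  "commands": [
    [[0, 0, -3], [0, 0, 0], 0.6],
    [[0, 0, 0], [0, 0, 0], 0.6]
  ]
}}

```text
t: 36.65
eef_pos: [576.4, 304.8, 107.6]
tcp_rot: [3.141, -0.006, -2.665]
ft_force: [-0.5, -0.1, -0.6]
opening: 0.603
grip_force: 0.0
```

>>> {"api": "move_arm", "payload": {
  "commands": [
    [[-0.22, 0.43, -3], [0, 0, 0], 0.6],
    [[0, 0, -3], [0, 0, 0], 0.6],
    [[0, 0, -1.3], [0, 0, 0], 0.6],
    [[0, 0, -0.4], [0, 0, 0], 0.5],
    [[0, 0, 0], [0, 0, 0], 0.4]
  ]
}}

```text
t: 37.15
eef_pos: [575.5, 311.5, 34.6]
tcp_rot: [-3.142, 0.001, -2.662]
ft_force: [0.2, -0.7, 0.0]
opening: 0.482
grip_force: 0.0
```

>>> {"api": "move_arm", "payload": {
  "commands": [
    [[-0.13, -0.25, -0.42], [0, 0, 0], 0.4],
    [[0, 0, 0], [0, 0, 0], 0.3],
    [[0, 0, 0], [0, 0, 0], 0.2],
    [[0, 0, 0], [0, 0, 0], 0.1],
    [[0, 0, 0], [0, 0, 0], 0],
    [[0, 0, 0], [0, 0, 0], 0]
  ]
}}

```text
t: 37.75
eef_pos: [574.0, 309.0, 30.1]
tcp_rot: [-3.141, 0.001, -2.662]
ft_force: [-0.7, -4.2, 6.4]
opening: 0.27
grip_force: 30.0
```

>>> {"api": "move_arm", "payload": {
  "commands": [
    [[0.05, -0.09, 0.1], [0, 0, 0], 0],
    [[0, 0, 0.17], [0, 0, 0], 0],
    [[0.28, -0.53, 0], [0, 0, 0], 0],
    [[0.37, -0.71, 0], [0, 0, 0], 0],
    [[0.37, -0.71, 0], [0, 0, 0], 0],
    [[0.28, -0.53, 0], [0, 0, 0], 0],
    [[-0.04, 0.07, 0], [0, 0, 0], 0],
    [[0, 0, 0], [0, 0, 0], 0]
  ]
}}

```text
t: 38.55
eef_pos: [586.7, 283.8, 32.1]
tcp_rot: [3.141, -0.0, -2.663]
ft_force: [0.2, -0.6, -5.6]
opening: 0.272
grip_force: 30.0
```

```bash
cat > blob.py <<'E'
from h import *
import sys
x0,y0,x1,y1=map(int,sys.argv[1:5])
b=read_camera("scene").astype(int);s=state();print(s["t"],s["eef_pos"].round(1),s["ft_force"].round(1))
d=b[:,:,0]-b[:,:,2]
for y in range(y0,y1):print(y,d[y,x0:x1].tolist())
E
python3 blob.py 264 230 278 240
```

```text
38.6 [586.6 284.1  32.1] [-0.6  0.2 -5.1]
230 [-104, -108, -111, -108, -108, -108, -107, -102, -101, -100, -95, -90, -87, -88]
231 [-106, -109, -109, -109, -107, -100, -93, -90, -90, -89, -88, -87, -88, -87]
232 [-103, -99, -99, -97, -91, -85, -83, -83, -87, -89, -90, -89, -90, -89]
233 [-87, -84, -85, -85, -81, -74, -68, -70, -81, -87, -93, -92, -91, -91]
234 [-82, -82, -83, -80, -76, -65, -53, -51, -64, -80, -86, -89, -91, -93]
235 [-80, -82, -83, -79, -75, -66, -51, -41, -46, -61, -73, -76, -79, -85]
236 [-82, -83, -81, -78, -74, -70, -60, -43, -35, -38, -46, -48, -53, -63]
237 [-82, -83, -80, -75, -72, -70, -66, -50, -31, -23, -22, -23, -28, -41]
238 [-82, -81, -79, -73, -70, -64, -60, -45, -27, -17, -15, -14, -15, -25]
239 [-83, -80, -76, -71, -64, -56, -48, -36, -23, -15, -14, -13, -14, -17]
```

>>> {"api": "move_arm", "payload": {
  "commands": [
    [[0, 0, 1.0], [0, 0, 0], 0],
    [[0, 0, 2], [0, 0, 0], 0],
    [[0, 0, 2], [0, 0, -7], 0],
    [[0.23, 0.17, 0], [0, 0, -8.2], 0],
    [[0.23, 0.17, 0], [0, 0, -8.4], 0],
    [[0.23, 0.17, 0], [0, 0, -8.4], 0],
    [[0.23, 0.17, 0], [0, 0, -8.4], 0],
    [[0.21, 0.19, 0], [0, 0, -8.4], 0],
    [[0, 0, 0], [0, 0, -8.4], 0],
    [[0, 0, 0], [0, 0, -8.4], 0]
  ]
}}

```text
t: 39.6
eef_pos: [598.0, 293.2, 83.0]
tcp_rot: [3.141, 0.0, 2.471]
ft_force: [-0.9, 0.4, -5.9]
opening: 0.274
grip_force: 30.0
```

>>> {"api": "move_arm", "payload": {
  "commands": [
    [[0, 0, 0], [0, 0, -6.3], 0],
    [[0, 0, 0], [0, 0, 0], 0],
    [[0, 0, 0], [0, 0, 0], 0]
  ]
}}

```text
t: 39.9
eef_pos: [598.1, 293.0, 82.7]
tcp_rot: [3.141, 0.0, 2.37]
ft_force: [0.0, 0.7, -5.4]
opening: 0.271
grip_force: 30.0
```

>>> {"api": "move_arm", "payload": {
  "commands": [
    [[0, 0, -2], [0, 0, -0.25], 0],
    [[0, 0, -2.0], [0, 0, 0], 0],
    [[0, 0, -0.8], [0, 0, 0], 0],
    [[0, 0, -0.25], [0, 0, 0], 0],
    [[0, 0, 0], [0, 0, 0], 0],
    [[-0.28, -0.28, 0], [0, 0, 0], 0],
    [[-0.28, -0.28, 0], [0, 0, 0], 0],
    [[-0.21, -0.21, 0], [0, 0, 0], 0],
    [[-0.14, -0.14, 0], [0, 0, 0], 0],
    [[-0.14, -0.16, 0], [0, 0, 0], 0]
  ]
}}

```text
t: 40.9
eef_pos: [587.6, 282.0, 32.0]
tcp_rot: [3.141, 0.0, 2.362]
ft_force: [1.3, 1.2, -4.8]
opening: 0.273
grip_force: 30.0
```

>>> {"api": "move_arm", "payload": {
  "commands": [
    [[-0.1, -0.14, 0], [0, 0, 0], 0],
    [[-0.07, -0.07, 0], [0, 0, 0], 0],
    [[0, 0, 0], [0, 0, 0], 0]
  ]
}}

```text
t: 41.2
eef_pos: [585.7, 279.9, 31.6]
tcp_rot: [-3.141, -0.0, 2.362]
ft_force: [1.0, -0.9, -4.9]
opening: 0.272
grip_force: 30.0
```

```bash
python3 blob.py 322 232 342 246
```

```text
41.25 [585.7 280.   31.6] [ 1.  -0.5 -4.8]
232 [-72, -70, -71, -70, -70, -68, -64, -64, -64, -63, -64, -62, -63, -66, -73, -76, -78, -81, -84, -82]
233 [-79, -78, -78, -79, -79, -78, -75, -76, -75, -75, -74, -72, -71, -71, -73, -73, -74, -77, -86, -87]
234 [-83, -83, -82, -83, -83, -83, -83, -82, -83, -82, -82, -80, -79, -78, -76, -72, -68, -72, -83, -87]
235 [-88, -88, -86, -88, -87, -87, -88, -88, -87, -85, -86, -85, -83, -81, -78, -75, -71, -72, -78, -81]
236 [-91, -92, -91, -92, -90, -92, -91, -92, -92, -91, -89, -87, -85, -83, -81, -79, -77, -76, -78, -79]
237 [-92, -92, -92, -92, -91, -92, -92, -94, -91, -89, -85, -81, -80, -82, -83, -82, -82, -83, -83, -83]
238 [-93, -93, -89, -89, -88, -87, -89, -90, -85, -78, -67, -63, -68, -81, -91, -95, -97, -97, -97, -94]
239 [-90, -87, -83, -75, -73, -76, -79, -77, -69, -55, -45, -47, -65, -91, -108, -108, -108, -107, -107, -111]
240 [-85, -76, -62, -50, -45, -48, -53, -53, -47, -41, -41, -57, -87, -103, -100, -96, -93, -95, -96, -105]
241 [-76, -55, -37, -27, -23, -24, -28, -30, -36, -45, -58, -84, -103, -96, -90, -85, -84, -85, -88, -102]
242 [-56, -37, -22, -14, -15, -16, -15, -24, -37, -59, -76, -99, -105, -90, -83, -83, -83, -82, -88, -104]
243 [-36, -25, -17, -14, -13, -15, -17, -26, -43, -60, -75, -100, -103, -87, -80, -83, -82, -83, -89, -105]
244 [-24, -21, -17, -17, -16, -17, -21, -27, -38, -49, -66, -100, -102, -83, -81, -83, -83, -82, -92, -109]
245 [-25, -22, -21, -21, -21, -22, -20, -18, -29, -42, -61, -101, -100, -81, -78, -83, -83, -83, -92, -111]
```

>>> {"api": "move_arm", "payload": {
  "commands": [
    [[0.03, -0.03, -0.1], [0, 0, 0], 0],
    [[0, 0, -0.09], [0, 0, 0], 0],
    [[0, 0, 0], [0, 0, 0], 0]
  ]
}}

```text
t: 41.55
eef_pos: [586.3, 279.9, 30.2]
tcp_rot: [3.141, 0.0, 2.362]
ft_force: [-2.0, 0.2, 1.6]
opening: 0.27
grip_force: 30.0
```

>>> {"api": "move_arm", "payload": {
  "commands": [
    [[0, 0, -0.04], [0, 0, 0], 0],
    [[0.14, 0.14, 0], [0, 0, 0], 0],
    [[0.35, 0.35, 0], [0, 0, 0], 0],
    [[0.49, 0.5, 0], [0, 0, 0], 0],
    [[0.42, 0.42, 0], [0, 0, 0], 0],
    [[0.28, 0.28, 0], [0, 0, 0], 0],
    [[0.14, 0.14, 0], [0, 0, 0], 0],
    [[0, 0, 0], [0, 0, 0], 0]
  ]
}}

```text
t: 42.35
eef_pos: [604.7, 298.6, 30.2]
tcp_rot: [3.14, 0.0, 2.362]
ft_force: [-0.3, 1.3, 5.0]
opening: 0.271
grip_force: 30.0
```

```bash
python3 blob.py 326 235 342 242
```

```text
42.4 [604.7 298.5  30.2] [-1.1  2.1  4.9]
235 [-89, -89, -89, -89, -87, -86, -86, -85, -82, -82, -79, -75, -70, -72, -78, -82]
236 [-92, -93, -92, -93, -91, -91, -90, -88, -86, -84, -81, -80, -77, -77, -80, -79]
237 [-91, -93, -93, -93, -94, -92, -90, -87, -84, -82, -83, -82, -83, -81, -83, -80]
238 [-91, -92, -93, -92, -89, -85, -76, -72, -72, -77, -80, -83, -83, -83, -82, -81]
239 [-82, -84, -86, -84, -76, -66, -53, -50, -57, -72, -82, -82, -84, -85, -85, -83]
240 [-59, -62, -66, -64, -54, -42, -37, -43, -59, -76, -84, -87, -93, -96, -97, -91]
241 [-30, -32, -36, -38, -36, -38, -47, -61, -80, -94, -99, -101, -109, -107, -108, -108]
```

>>> {"api": "move_arm", "payload": {
  "commands": [
    [[0.07, 0.1, 0], [0, 0, 0], 0],
    [[0.05, 0.07, 0], [0, 0, 0], 0],
    [[0, 0, 0], [0, 0, 0], 0]
  ]
}}

```text
t: 42.7
eef_pos: [605.6, 299.7, 30.2]
tcp_rot: [3.141, 0.0, 2.362]
ft_force: [-1.7, -1.2, 5.7]
opening: 0.274
grip_force: 30.0
```

>>> {"api": "move_arm", "payload": {
  "commands": [
    [[0.04, 0.06, 0], [0, 0, 0], 0],
    [[0, 0, 0], [0, 0, 0], 0],
    [[0, 0, 0], [0, 0, 0], 0]
  ]
}}

```text
t: 43.0
eef_pos: [605.9, 300.1, 30.2]
tcp_rot: [-3.142, 0.001, 2.363]
ft_force: [-3.2, -2.0, 7.0]
opening: 0.271
grip_force: 30.0
```

>>> {"api": "move_arm", "payload": {
  "commands": [
    [[0.02, 0.06, 0], [0, 0, 0], 0],
    [[0, 0, 0], [0, 0, 0], 0]
  ]
}}

```text
t: 43.2
eef_pos: [606.0, 300.4, 30.1]
tcp_rot: [-3.141, 0.001, 2.363]
ft_force: [-4.1, -3.9, 7.3]
opening: 0.27
grip_force: 30.0
```

```bash
python3 st.py
```

```text
sd [0.58 0.42 0.38] 43.45 [606.1 300.5  30.1] dir 45.37 F [-3.24 -3.7   7.29 -0.71  0.43  0.38] along u -4.91 left -0.29
```

>>> {"api": "move_arm", "payload": {
  "commands": [
    [[-0.07, -0.07, 0.1], [0, 0, 0], 0],
    [[0, 0, 0.1], [0, 0, 0], 0],
    [[-0.35, -0.36, 0], [0, 0, 0], 0],
    [[-0.5, -0.5, 0], [0, 0, 0], 0],
    [[-0.42, -0.43, 0], [0, 0, 0], 0],
    [[-0.21, -0.21, 0], [0, 0, 0], 0],
    [[0.05, 0.05, 0], [0, 0, 0], 0],
    [[0, 0, 1.0], [0, 0, 0], 0],
    [[0, 0, 2], [0, 0, 0], 0],
    [[0, 0, 2], [0, 0, 7], 0]
  ]
}}

```text
t: 44.5
eef_pos: [590.9, 285.9, 82.3]
tcp_rot: [-3.141, -0.001, 2.485]
ft_force: [0.2, -0.2, -5.6]
opening: 0.273
grip_force: 30.0
```

>>> {"api": "move_arm", "payload": {
  "commands": [
    [[-0.2, 0.2, 0], [0, 0, 8.2], 0],
    [[-0.2, 0.2, 0], [0, 0, 8.4], 0],
    [[-0.2, 0.2, 0], [0, 0, 8.4], 0],
    [[-0.2, 0.2, 0], [0, 0, 8.4], 0],
    [[-0.1, 0.1, 0], [0, 0, 8.4], 0],
    [[0, 0, 0], [0, 0, 8.4], 0],
    [[0, 0, 0], [0, 0, 8.4], 0],
    [[0, 0, 0], [0, 0, 6.4], 0],
    [[0, 0, 0], [0, 0, 0], 0],
    [[0, 0, 0], [0, 0, 0], 0]
  ]
}}

```text
t: 45.5
eef_pos: [582.0, 294.9, 81.8]
tcp_rot: [3.141, 0.0, -2.668]
ft_force: [-0.7, -0.6, -5.3]
opening: 0.273
grip_force: 30.0
```

>>> {"api": "move_arm", "payload": {
  "commands": [
    [[-0.05, 0, -2], [0, 0, 0.3], 0],
    [[0, 0, -1.8], [0, 0, 0], 0],
    [[0, 0, -0.9], [0, 0, 0], 0],
    [[0, 0, -0.25], [0, 0, 0], 0],
    [[0, 0, 0], [0, 0, 0], 0],
    [[0.18, -0.35, 0], [0, 0, 0], 0],
    [[0.18, -0.35, 0], [0, 0, 0], 0],
    [[0.18, -0.35, 0], [0, 0, 0], 0],
    [[0.14, -0.27, 0], [0, 0, 0], 0],
    [[0.14, -0.27, 0], [0, 0, 0], 0]
  ]
}}

```text
t: 46.5
eef_pos: [589.9, 278.4, 32.0]
tcp_rot: [3.141, 0.0, -2.66]
ft_force: [-0.5, 0.3, -5.7]
opening: 0.27
grip_force: 30.0
```

>>> {"api": "move_arm", "payload": {
  "commands": [
    [[0.07, -0.13, 0], [0, 0, 0], 0],
    [[0.05, -0.09, 0], [0, 0, 0], 0],
    [[0, 0, 0], [0, 0, 0], 0]
  ]
}}

```text
t: 46.8
eef_pos: [591.0, 276.5, 31.8]
tcp_rot: [3.141, -0.0, -2.66]
ft_force: [-0.6, -0.1, -5.4]
opening: 0.271
grip_force: 30.0
```

```bash
python3 blob.py 264 231 278 239
```

```text
46.85 [590.9 276.6  31.8] [-0.2 -0.6 -5.3]
231 [-90, -83, -80, -81, -80, -80, -82, -86, -85, -86, -87, -87, -86, -86]
232 [-84, -82, -83, -82, -77, -72, -73, -81, -86, -89, -90, -90, -89, -90]
233 [-83, -82, -83, -80, -71, -58, -54, -65, -81, -89, -92, -91, -91, -91]
234 [-82, -83, -83, -81, -68, -50, -40, -46, -66, -81, -86, -86, -89, -92]
235 [-82, -82, -82, -80, -70, -56, -40, -36, -45, -62, -69, -70, -74, -83]
236 [-83, -83, -81, -78, -72, -65, -49, -33, -28, -36, -41, -41, -48, -66]
237 [-83, -82, -80, -76, -71, -67, -54, -33, -21, -20, -20, -20, -25, -45]
238 [-83, -81, -79, -73, -70, -63, -49, -32, -18, -15, -14, -14, -16, -28]
```

>>> {"api": "move_arm", "payload": {
  "commands": [
    [[0, 0, -0.1], [0, 0, 0], 0],
    [[0, 0, -0.13], [0, 0, 0], 0],
    [[0, 0, 0], [0, 0, 0], 0]
  ]
}}

```text
t: 47.15
eef_pos: [591.1, 276.7, 30.2]
tcp_rot: [-3.142, 0.0, -2.659]
ft_force: [-3.2, -0.6, 3.6]
opening: 0.267
grip_force: 30.0
```

>>> {"api": "move_arm", "payload": {
  "commands": [
    [[-0.14, 0.27, 0], [0, 0, 0], 0],
    [[-0.37, 0.71, 0], [0, 0, 0], 0],
    [[-0.37, 0.71, 0], [0, 0, 0], 0],
    [[-0.32, 0.62, 0], [0, 0, 0], 0],
    [[-0.18, 0.35, 0], [0, 0, 0], 0],
    [[-0.09, 0.18, 0], [0, 0, 0], 0],
    [[0, 0, 0], [0, 0, 0], 0]
  ]
}}

```text
t: 47.85
eef_pos: [576.0, 305.7, 30.1]
tcp_rot: [3.141, 0.0, -2.659]
ft_force: [-3.9, -0.6, 5.7]
opening: 0.27
grip_force: 30.0
```

```bash
python3 blob.py 264 231 278 239
```

```text
47.9 [576.  305.6  30.2] [-3.8 -0.7  6.2]
231 [-90, -92, -91, -90, -93, -98, -99, -97, -92, -91, -88, -86, -87, -88]
232 [-84, -85, -85, -86, -95, -101, -100, -101, -101, -101, -100, -100, -99, -99]
233 [-82, -82, -83, -89, -97, -89, -82, -86, -100, -104, -105, -106, -107, -106]
234 [-84, -82, -83, -94, -96, -71, -54, -64, -82, -98, -103, -104, -103, -104]
235 [-84, -83, -89, -101, -99, -62, -40, -44, -63, -83, -93, -94, -97, -100]
236 [-87, -93, -100, -108, -93, -64, -40, -35, -45, -60, -68, -68, -76, -88]
237 [-99, -104, -109, -99, -86, -70, -48, -31, -29, -34, -34, -35, -46, -65]
238 [-109, -104, -93, -86, -80, -68, -50, -30, -19, -17, -18, -18, -25, -41]
```

>>> {"api": "move_arm", "payload": {
  "commands": [
    [[-0.08, 0.12, 0], [0, 0, 0], 0],
    [[-0.06, 0.08, 0], [0, 0, 0], 0],
    [[0, 0, 0], [0, 0, 0], 0]
  ]
}}

```text
t: 48.2
eef_pos: [575.0, 307.5, 30.1]
tcp_rot: [3.142, 0.001, -2.659]
ft_force: [-2.3, -1.5, 5.8]
opening: 0.275
grip_force: 30.0
```

>>> {"api": "move_arm", "payload": {
  "commands": [
    [[-0.03, 0.06, 0], [0, 0, 0], 0],
    [[0, 0, 0], [0, 0, 0], 0],
    [[0, 0, 0], [0, 0, 0], 0]
  ]
}}

```text
t: 48.5
eef_pos: [574.7, 308.0, 30.1]
tcp_rot: [3.142, 0.001, -2.659]
ft_force: [-2.4, -1.0, 6.1]
opening: 0.27
grip_force: 30.0
```

>>> {"api": "move_arm", "payload": {
  "commands": [
    [[-0.04, 0.05, 0], [0, 0, 0], 0],
    [[0, 0, 0], [0, 0, 0], 0]
  ]
}}

```text
t: 48.7
eef_pos: [574.4, 308.5, 30.1]
tcp_rot: [-3.142, 0.001, -2.659]
ft_force: [-2.5, -2.1, 4.5]
opening: 0.27
grip_force: 30.0
```

>>> {"api": "move_arm", "payload": {
  "commands": [
    [[-0.04, 0.05, 0], [0, 0, 0], 0],
    [[0, 0, 0], [0, 0, 0], 0]
  ]
}}

```text
t: 48.9
eef_pos: [574.2, 308.9, 30.1]
tcp_rot: [-3.141, 0.001, -2.659]
ft_force: [-0.9, -1.6, 4.9]
opening: 0.269
grip_force: 30.0
```

```bash
python3 st.py
```

```text
sd [0.51 0.67 0.5 ] 49.15 [574.2 308.9  30.2] dir 117.62 F [-1.01 -1.76  5.41 -0.22  0.3  -0.11] along u -1.09 left 1.71
```

>>> {"api": "move_arm", "payload": {
  "commands": [
    [[-0.06, 0.02, 0], [0, 0, 0], 0],
    [[0, 0, 0], [0, 0, 0], 0]
  ]
}}

```text
t: 49.4
eef_pos: [574.1, 309.0, 30.1]
tcp_rot: [-3.141, 0.002, -2.66]
ft_force: [1.3, -2.1, 5.0]
opening: 0.273
grip_force: 30.0
```

>>> {"api": "move_arm", "payload": {
  "commands": [
    [[-0.03, 0.02, 0], [0, 0, 0], 0],
    [[0, 0, 0], [0, 0, 0], 0]
  ]
}}

```text
t: 49.6
eef_pos: [574.0, 309.1, 30.1]
tcp_rot: [-3.141, 0.003, -2.659]
ft_force: [4.0, -3.4, 4.2]
opening: 0.274
grip_force: 30.0
```

```bash
python3 st.py && python3 blob.py 264 231 278 239
```

```text
sd [0.39 0.45 0.54] 49.85 [574.  309.1  30.1] dir 117.62 F [ 3.55 -3.44  5.05 -0.48 -0.54 -0.09] along u -4.7 left -1.55
49.95 [574.  309.1  30.2] [ 2.1 -2.9  5.4]
231 [-91, -94, -93, -91, -93, -98, -99, -95, -94, -91, -89, -86, -87, -88]
232 [-86, -86, -84, -86, -95, -98, -95, -97, -102, -101, -100, -100, -100, -101]
233 [-83, -83, -82, -87, -96, -84, -71, -79, -96, -104, -105, -106, -107, -107]
234 [-83, -83, -82, -92, -96, -67, -47, -56, -78, -98, -103, -104, -104, -106]
235 [-83, -83, -87, -99, -99, -60, -38, -42, -60, -82, -92, -94, -96, -102]
236 [-84, -83, -91, -104, -97, -65, -39, -35, -44, -59, -67, -68, -75, -88]
237 [-88, -90, -99, -107, -92, -71, -51, -32, -29, -33, -36, -35, -45, -67]
238 [-102, -105, -108, -101, -86, -70, -51, -31, -21, -18, -18, -17, -24, -45]
```

Both noses are seated, and the tail blob is unchanged at (270,234.7). Releasing, withdrawing, and checking from the top.

>>> {"api": "move_arm", "payload": {
  "commands": [
    [[0, 0, 0], [0, 0, 0], 0.35],
    [[0, 0, 0], [0, 0, 0], 0.5],
    [[0, 0, 0], [0, 0, 0], 0.6],
    [[0, 0, 0], [0, 0, 0], 0.6],
    [[0, 0, 0], [0, 0, 0], 0.6],
    [[0, 0, 1], [0, 0, 0], 0.6],
    [[0, 0, 2], [0, 0, 0], 0.6],
    [[0, 0, 4], [0, 0, 0], 0.6],
    [[0, 0, 4], [0, 0, 0], 0.6],
    [[0, 0, 3], [0, 0, 0], 0.6]
  ]
}}

```text
t: 50.95
eef_pos: [573.2, 309.1, 172.9]
tcp_rot: [-3.141, 0.002, -2.659]
ft_force: [0.3, 0.3, 0.3]
opening: 0.604
grip_force: 0.0
```

>>> {"api": "move_arm", "payload": {
  "commands": [
    [[-2, 3, 1], [0, 0, 0], 0.6],
    [[-3, 4, 0], [0, 0, 0], 0.6],
    [[-3, 4, 0], [0, 0, 0], 0.6],
    [[-3, 4, 0], [0, 0, 0], 0.6],
    [[-3, 4, 0], [0, 0, 0], 0.6],
    [[-3, 4, 0], [0, 0, 0], 0.6],
    [[-3, 4, 0], [0, 0, 0], 0.6],
    [[-3, 3, 0], [0, 0, 0], 0.6],
    [[-2, 1, 0], [0, 0, 0], 0.6],
    [[0, 0, 0], [0, 0, 0], 0.6]
  ]
}}

```text
t: 51.95
eef_pos: [319.9, 620.5, 180.1]
tcp_rot: [3.141, -0.0, -2.656]
ft_force: [0.8, -1.2, 0.1]
opening: 0.598
grip_force: 0.0
```

Run:
```python
from h import *
print(state()["t"],state()["eef_pos"])
im=read_camera("top").astype(np.float32);cv2.imwrite("pics/top9.png",im);a=np.array([651.3,160.1]);b=np.array([523.8,403.8]);d=(b-a)/np.linalg.norm(b-a);n=np.array([-d[1],d[0]])
def s(t,l):
    u,v=proj("top",[*(a+t*d+l*n),12.5]);return cv2.remap(im,np.float32([[u]]),np.float32([[v]]),1)[0,0]
for r in(range(-4,46,2),range(240,282,2)):
  print(list(r))
  for l in(-4,-2,0,2,4):
    print(l,[int(c[0]-c[2]) for c in(s(t,l) for t in r)])
```

```text
51.95 [319.94735081 620.4710417  180.11217663]
[-4, -2, 0, 2, 4, 6, 8, 10, 12, 14, 16, 18, 20, 22, 24, 26, 28, 30, 32, 34, 36, 38, 40, 42, 44]
-4 [-72, -76, -79, -84, -77, -62, -57, -56, -61, -63, -61, -59, -46, -17, -5, -4, -3, -2, -3, -8, -5, -2, -2, -2, -1]
-2 [-79, -85, -77, -54, -35, -32, -32, -36, -37, -39, -40, -39, -33, -13, -4, -3, -3, -3, -4, -8, -6, -2, -1, -1, -1]
0 [-88, -79, -46, -21, -11, -10, -12, -9, -12, -12, -10, -14, -10, -7, -4, -3, -3, -3, -4, -7, -3, -1, -1, -1, -1]
2 [-92, -87, -46, -20, -11, -9, -9, -10, -9, -11, -10, -11, -10, -6, -4, -3, -3, -3, -4, -7, -5, -1, -1, -1, -1]
4 [-82, -81, -71, -57, -30, -34, -30, -34, -35, -34, -40, -35, -25, -11, -4, -3, -3, -3, -5, -6, -3, -2, -2, -1, -1]
[240, 242, 244, 246, 248, 250, 252, 254, 256, 258, 260, 262, 264, 266, 268, 270, 272, 274, 276, 278, 280]
-4 [-26, -27, -32, -43, -57, -63, -65, -67, -67, -64, -61, -58, -49, -35, -29, -37, -63, -77, -84, -81, -84]
-2 [-5, -8, -8, -18, -27, -31, -31, -28, -32, -27, -26, -27, -21, -16, -14, -18, -33, -56, -89, -86, -83]
0 [-1, -2, -4, -7, -8, -7, -9, -8, -8, -8, -6, -8, -7, -6, -7, -7, -25, -56, -78, -74, -64]
2 [-4, -6, -11, -13, -19, -21, -19, -14, -13, -14, -13, -13, -12, -10, -22, -36, -47, -61, -68, -62, -60]
4 [-31, -32, -36, -45, -50, -54, -53, -44, -44, -41, -39, -41, -35, -40, -55, -72, -81, -66, -61, -58, -58][ WARN:0@0.364] global loadsave.cpp:1063 imwrite_ Unsupported depth image for selected encoder is fallbacked to CV_8U.
```

Both noses now fill their corners, with the metal running from about 1 mm to 273 mm along the 275 mm diagonal. Handing in.

```bash
python3 -c "
from cell import env
print(env.job_done())"
```

```text
the job is handed in; nothing more can be done
None
```

I checked both diagonals with presses of about 5 N or less, repeating the second because the bar may have slipped. The near-left to far-right one is longer by about 8 mm (275 mm against 267 mm corner to corner, from the camera), and the rule is lying in it, spanning both corners; handed in at about 52 s.

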